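# Load and cover a three-pot warmer, then switch it on

### The arm

A 7-joint arm with a two-finger parallel gripper is mounted at the origin on a cart in front of the work surface, level with it; the furniture and walls round the work are solid. World frame = base frame: x ahead of the robot, y to its left, z up, the work surface at z = 0. Lengths are in m, angles in degrees, forces in N, time in s.
With the tool pointing down it reaches from about 0.425 to 0.875 m from the base axis. Payload 4.7 kg.
Tool frame: the origin (TCP) lies midway between the tips of the shut fingers; the grasp point (between the pads) lies 19 mm behind it; z points along the fingers, y is the line along which they close (so a half turn about z gives the same grasp; the last joint's range is limited). The gripper opens to 87 mm and grips with 3 to 60 N. Pads are 19 mm wide; open, the fingers measure 117 mm over their backs; the gripper's body (75 mm by 190 mm) begins 51 mm behind the grasp point.
Start: joints at [-74.651, 18.392, -4.016, 83.108, 1.295, 78.541, -3.26], TCP at [0.163, 0.629, 0.223] pointing down, gripper open.
Joint ranges: [-163.93, 163.93], [-17.29, 119.83], [-79.2, 71.16], [3.27, 140.29], [-89.18, 269.18], [5.43, 117.66], [-154.24, 154.24]. Speed limits (degrees/s): [147.25, 147.25, 180, 180, 180, 180, 180].

### API

Orientations are given as [roll, pitch, yaw] about the fixed x, y, z axes, in that order (R = Rz(yaw) Ry(pitch) Rx(roll)).
In Python, from plant import * gives the robot as it stands.
- The arm moves only by the tool jog_arm, never from a script. Its argument "deltas" is a list of rows, each an object of numbers: "fingers": the closure, from -1 (fully open) to 1 (shut); "dx", "dy", "dz": the shift along the tool's x, y, z scaled (see below); "ax", "ay", "az": the turn, a rotation vector about the tool's x, y, z scaled (see below). A call has exactly 5 rows; each row shifts and turns the commanded pose from where the row before left it, along the tool's axes as they then stand; what a row does not reach is not made up. The controller multiplies each number of a shift by 0.04 m and each number of a turn by 0.12 rad. A row lasts 1/12 s, in which the tool goes at most 41.7 mm and 7.16 degrees, less where a joint would pass 70% of its speed; a pose out of reach is approached as far as the arm can. A call with a number of a shift or a turn outside -1 to 1 is refused whole. A call with a gripper value outside its range is refused whole. The fingers move at their own pace and stop on an object; the grip force is fixed at half the most. Time passes only in rows, so rows that do not move let the fingers close, or fill a call up. It gives the time, the measured TCP pose, the force, the opening and the grip force at its end, in the units of the state.
- read_state(): the state, without advancing time (a new reading comes with each control period).
- grab_frame(name): name is "scene" or "top" or "wrist"; returns the picture (400x640x3 uint8, red, green, blue); there is no depth.
- camera_info(name): a dict with "camera_matrix" (3x3 intrinsics, pixels), "extrinsics" (4x4, takes a point from world to camera coordinates). Camera axes: x right, y down, z forward; pixel columns grow to the right and rows downward; lengths in m; the calibration is good to about 2 mm. A picture is of the moment at which its call begins: read the wrist's pose just before it. camera_info takes no time and is no camera call; for the wrist camera it gives the pose at the moment of the call.
- sign_off(): hands the job in; it is judged then, once.
The state is a dict: "time_s": time; "joints": joint angles; "joint_vel": joint speeds; "effort": joint torques, N m; "eef_pos": TCP position; "eef_rot": TCP orientation; "wrist_force": force on the tool from outside, world axes, zero at the start; "ft_torque": the same for the moment, N m; "opening": opening from 0.0 (shut) to 1.0 (fully open); "grip_force": force on a finger pad.
Only numpy, scipy, OpenCV 4.12 (cv2) and the standard library are available. Lean on these libraries where they do the work, as an engineer would, in place of code of your own. Each camera call takes 0.05 s, during which the arm holds its last target. There are 200 camera calls.

### The job

Put each lime and each garlic bulb that lies on the worktop into a pot of its own in the three-pot warmer, and cover every pot that has something in it with one of the loose lids, seated flat on the rim. When all are covered, switch the warmer on: press the red key, then the blue, then the green, each fully down and let go before the next. Do not disturb the tin, the pink and white mug or the candle glass.

Things in the scene. Friction and masses are not known exactly. Their poses are not given: they have to be found in the camera images.
- warmer: three-pot warmer, fixed dark steel block 170 (x) by 314 (y) by 70 mm high (deck at z 0.070); origin under its centre on the worktop, x away from the robot at yaw 0, z up. Three round white pots in a row along its y (30 mm behind the centre, 100 mm apart), three keys along the front of its deck. A tall carbonator stands fixed to its right (x over 0.55, y -0.34 to -0.18, up to 0.42 high)
- pot_a (a point): centre of the mouth of the left pot of the warmer (its y +100 mm), at the height of the rim, 84 mm above the worktop; z up. Pot: round, inside 80 mm across, wall 4 mm (88 mm over the rim), inner floor 71 mm below the rim; the rim stands 14 mm above the deck
- pot_b (a point): centre of the mouth of the middle pot of the warmer (its y 0 mm), at the height of the rim, 84 mm above the worktop; z up. Pot: round, inside 80 mm across, wall 4 mm (88 mm over the rim), inner floor 71 mm below the rim; the rim stands 14 mm above the deck
- pot_c (a point): centre of the mouth of the right pot of the warmer (its y -100 mm), at the height of the rim, 84 mm above the worktop; z up. Pot: round, inside 80 mm across, wall 4 mm (88 mm over the rim), inner floor 71 mm below the rim; the rim stands 14 mm above the deck
- lid_1: loose white lid, black knob, 120 g, fits any pot. Origin: centre of its underside, z up through the knob. Below: tapered spigot 69 to 74 mm across, 6 mm deep, that drops inside the pot; then flange 92 mm across, 5 mm thick, shallow dome to 15 mm; knob a cylinder 24 mm across, 15 to 45 mm above the origin. Starts upright on the worktop; seated on a pot the origin is 6 mm below the rim
- lid_2: loose white lid, black knob, 120 g, fits any pot. Origin: centre of its underside, z up through the knob. Below: tapered spigot 69 to 74 mm across, 6 mm deep, that drops inside the pot; then flange 92 mm across, 5 mm thick, shallow dome to 15 mm; knob a cylinder 24 mm across, 15 to 45 mm above the origin. Starts upright on the worktop; seated on a pot the origin is 6 mm below the rim
- lid_3: loose white lid, black knob, 120 g, fits any pot. Origin: centre of its underside, z up through the knob. Below: tapered spigot 69 to 74 mm across, 6 mm deep, that drops inside the pot; then flange 92 mm across, 5 mm thick, shallow dome to 15 mm; knob a cylinder 24 mm across, 15 to 45 mm above the origin. Starts upright on the worktop; seated on a pot the origin is 6 mm below the rim
- lime_a: green lime, 53x45x45 mm, 50 g; origin: centre of its underside as it stands, z up, long side along x. Absent (None) in some starts: two or three of the four pieces are there
- lime_b: green lime, 53x45x45 mm, 50 g; origin: centre of its underside as it stands, z up, long side along x. Absent (None) in some starts: two or three of the four pieces are there
- garlic_a: white garlic bulb, 60 mm across, 59 mm high, 40 g, widest about 25 mm up, with a pointed top; origin: centre of its underside as it stands, z up, long side along x. Absent (None) in some starts: two or three of the four pieces are there
- garlic_b: white garlic bulb, 60 mm across, 59 mm high, 40 g, widest about 25 mm up, with a pointed top; origin: centre of its underside as it stands, z up, long side along x. Absent (None) in some starts: two or three of the four pieces are there
- lime_a_mid (a point): centre of that lime, 22 mm above its underside; stays the middle however the piece turns
- lime_b_mid (a point): centre of that lime, 22 mm above its underside; stays the middle however the piece turns
- garlic_a_mid (a point): centre of that garlic bulb, 28 mm above its underside; stays the middle however the piece turns
- garlic_b_mid (a point): centre of that garlic bulb, 28 mm above its underside; stays the middle however the piece turns
- key_red_top (a point): centre of the top of the red key (left of the three), a round spring button 28 mm across on the warmer's deck; z up, pressed straight down
- key_blue_top (a point): centre of the top of the blue key (middle of the three), a round spring button 28 mm across on the warmer's deck; z up, pressed straight down
- key_green_top (a point): centre of the top of the green key (right of the three), a round spring button 28 mm across on the warmer's deck; z up, pressed straight down
- key_red (a joint): travel of the red key: 0 up, 0.006 m fully down (4 N); counts as pressed beyond 0.0045; springs back
- key_blue (a joint): travel of the blue key: 0 up, 0.006 m fully down (4 N); counts as pressed beyond 0.0045; springs back
- key_green (a joint): travel of the green key: 0 up, 0.006 m fully down (4 N); counts as pressed beyond 0.0045; springs back
- tin: bystander: green and gold tin, 75 mm across, 58 mm high; origin under its centre
- cup: bystander: pink and white mug, 90x122x105 mm; origin near the centre of its underside
- candle_glass: bystander: small glass with white wax, 62 mm across, 59 mm high; origin under its centre
Things that resemble listed ones, but are neither listed nor needed, are in the scene too. What is shaped like the garlic_a but orange, purple or turquoise is not meant.

How it is judged (in metres and radians):
On the way, in this order (a step that is already met when the one before it is completed fails the run):
1. every piece is in a pot of its own and every filled pot has a lid seated level on its rim (((horizontal distance between lime_a_mid and pot_a below 0.045 m and z of lime_a_mid in the frame of pot_a below -0.015 m) or (horizontal distance between lime_a_mid and pot_b below 0.045 m and z of lime_a_mid in the frame of pot_b below -0.015 m) or (horizontal distance between lime_a_mid and pot_c below 0.045 m and z of lime_a_mid in the frame of pot_c below -0.015 m)) and ((horizontal distance between lime_b_mid and pot_a below 0.045 m and z of lime_b_mid in the frame of pot_a below -0.015 m) or (horizontal distance between lime_b_mid and pot_b below 0.045 m and z of lime_b_mid in the frame of pot_b below -0.015 m) or (horizontal distance between lime_b_mid and pot_c below 0.045 m and z of lime_b_mid in the frame of pot_c below -0.015 m)) and ((horizontal distance between garlic_a_mid and pot_a below 0.045 m and z of garlic_a_mid in the frame of pot_a below -0.015 m) or (horizontal distance between garlic_a_mid and pot_b below 0.045 m and z of garlic_a_mid in the frame of pot_b below -0.015 m) or (horizontal distance between garlic_a_mid and pot_c below 0.045 m and z of garlic_a_mid in the frame of pot_c below -0.015 m)) and ((horizontal distance between garlic_b_mid and pot_a below 0.045 m and z of garlic_b_mid in the frame of pot_a below -0.015 m) or (horizontal distance between garlic_b_mid and pot_b below 0.045 m and z of garlic_b_mid in the frame of pot_b below -0.015 m) or (horizontal distance between garlic_b_mid and pot_c below 0.045 m and z of garlic_b_mid in the frame of pot_c below -0.015 m)) and horizontal distance between lime_a_mid and lime_b_mid above 0.055 m and horizontal distance between each of lime_a_mid, lime_b_mid and garlic_a_mid above 0.055 m and horizontal distance between each of lime_a_mid, lime_b_mid, garlic_a_mid and garlic_b_mid above 0.055 m and (horizontal distance between each of lime_a_mid, lime_b_mid, garlic_a_mid, garlic_b_mid and pot_a above 0.045 m or (horizontal distance between lid_1 and pot_a below 0.006 m and z of lid_1 in the frame of pot_a between -0.01 and -0.003 m and angle between lid_1's own z axis and vertical below 0.07 rad) or (horizontal distance between lid_2 and pot_a below 0.006 m and z of lid_2 in the frame of pot_a between -0.01 and -0.003 m and angle between lid_2's own z axis and vertical below 0.07 rad) or (horizontal distance between lid_3 and pot_a below 0.006 m and z of lid_3 in the frame of pot_a between -0.01 and -0.003 m and angle between lid_3's own z axis and vertical below 0.07 rad)) and (horizontal distance between each of lime_a_mid, lime_b_mid, garlic_a_mid, garlic_b_mid and pot_b above 0.045 m or (horizontal distance between lid_1 and pot_b below 0.006 m and z of lid_1 in the frame of pot_b between -0.01 and -0.003 m and angle between lid_1's own z axis and vertical below 0.07 rad) or (horizontal distance between lid_2 and pot_b below 0.006 m and z of lid_2 in the frame of pot_b between -0.01 and -0.003 m and angle between lid_2's own z axis and vertical below 0.07 rad) or (horizontal distance between lid_3 and pot_b below 0.006 m and z of lid_3 in the frame of pot_b between -0.01 and -0.003 m and angle between lid_3's own z axis and vertical below 0.07 rad)) and (horizontal distance between each of lime_a_mid, lime_b_mid, garlic_a_mid, garlic_b_mid and pot_c above 0.045 m or (horizontal distance between lid_1 and pot_c below 0.006 m and z of lid_1 in the frame of pot_c between -0.01 and -0.003 m and angle between lid_1's own z axis and vertical below 0.07 rad) or (horizontal distance between lid_2 and pot_c below 0.006 m and z of lid_2 in the frame of pot_c between -0.01 and -0.003 m and angle between lid_2's own z axis and vertical below 0.07 rad) or (horizontal distance between lid_3 and pot_c below 0.006 m and z of lid_3 in the frame of pot_c between -0.01 and -0.003 m and angle between lid_3's own z axis and vertical below 0.07 rad)) and linear speed of each of lid_1, lid_2, lid_3 below 0.02 m/s), for 0.3 s.
2. the red key is pressed fully down, alone (value of joint key_red above 0.0045 m and value of joint each of key_blue, key_green below 0.0015 m), for 0.05 s.
3. the blue key is pressed fully down, alone (value of joint key_blue above 0.0045 m and value of joint each of key_red, key_green below 0.0015 m), for 0.05 s.
4. the green key is pressed fully down, alone (value of joint key_green above 0.0045 m and value of joint each of key_red, key_blue below 0.0015 m), for 0.05 s.
At the end, for the whole second after the job is handed in: Each piece present lies in a pot of its own (inside the mouth, below the rim), each filled pot has a lid within 6 mm of its axis, seated (origin 3 to 10 mm below the rim) and level within 4 degrees, all at rest, and the keys are up again (all of step 1 and value of joint each of key_red, key_blue, key_green below 0.0015 m); the robot touches nothing.
It fails at once if the tin is shoved more than 4 cm or tipped over (distance of tin from where it was at the start of the episode above 0.04 m or angle between tin's own z axis and vertical above 0.6 rad).
It fails at once if the mug is shoved more than 4 cm or tipped over (distance of cup from where it was at the start of the episode above 0.04 m or angle between cup's own z axis and vertical above 0.6 rad).
It fails at once if the candle glass is shoved more than 4 cm or tipped over (distance of candle_glass from where it was at the start of the episode above 0.04 m or angle between candle_glass's own z axis and vertical above 0.6 rad).
It fails at once if two keys are down at once (value of joint each of key_red, key_blue above 0.003 m or value of joint each of key_blue, key_green above 0.003 m or value of joint each of key_red, key_green above 0.003 m).
Of lime_a, lime_b, garlic_a, garlic_b only 2 to 3 are there at a start; the rules pass over those that are not, and their reading is None.
At some moment in a run one of lid_1, lid_2, lid_3, lime_a, lime_b, garlic_a, garlic_b may be knocked a few centimetres aside while the robot is not near it.
Once in a run the grip may slacken for a moment while it holds something.
It also fails if it takes over 210 s, if anything falls off the work surface, if the arm or the gripper's body presses on something with over 40 N, if the wrist force passes 120 N, or if a joint passes its speed limit or range.

## Working session

There is one attempt and no reset: what is moved stays moved. The work goes in short steps, Python scripts to look and compute and a tool call to move; the robot and the scene stay as the last step left them, time stands still between calls to the robot, and variables do not carry over. Pictures are saved under pics/ and viewed, at most 14 in all, crops included, and the job is handed in when it is done.

Besides the shell and the picture viewer there is one more tool, called after "Request:" as a command line: name --argument value ..., lists and objects as JSON in quotes. jog_arm: Moves the arm, as the interface text tells. Shifts and turns lie within -1 to 1; 1 stands for 0.04 m of shift or 0.12 rad of turn. Its arguments: {"type":"object","properties":{"deltas":{"type":"array","items":{"type":"object","properties":{"fingers":{"type":"number"},"dx":{"type":"number"},"dy":{"type":"number"},"dz":{"type":"number"},"ax":{"type":"number"},"ay":{"type":"number"},"az":{"type":"number"}}}}},"required":["deltas"]}

```bash
mkdir -p pics; ls; python3 - <<'E'
from plant import *
import cv2
for n in("scene","top"):
    f=grab_frame(n); cv2.imwrite(f"pics/{n}0.png",f[:,:,::-1]); c=camera_info(n); print(n,c["camera_matrix"],c["extrinsics"])
print(read_state())
E
```

```text
pics
scene [[471.17580222   0.         314.46536735]
 [  0.         471.17580222 193.57062229]
 [  0.           0.           1.        ]] [[-0.48015092 -0.87718326 -0.00215011  0.24517785]
 [-0.68360919  0.37572641 -0.62570611  0.42278129]
 [ 0.54966678 -0.29896353 -0.78005592  1.26486868]
 [ 0.          0.          0.          1.        ]]
top [[461.71564297   0.         324.26256487]
 [  0.         461.71564297 204.63031779]
 [  0.           0.           1.        ]] [[ 0.01557898 -0.99979167 -0.01318768 -0.02153144]
 [-0.98132484 -0.01275953 -0.19193424  0.55446966]
 [ 0.19172598  0.01593154 -0.98131918  1.33054221]
 [ 0.          0.          0.          1.        ]]
{'time_s': 0.1, 'joints': array([-74.65204397,  18.43507699,  -4.01695936,  83.16730669,
         1.29481777,  78.5401764 ,  -3.26107273]), 'joint_vel': array([ 0.06634425, -0.12077811, -0.01500333, -0.27306336, -0.09920402,
       -0.02968899,  0.00905122]), 'effort': array([ 2.75221475e-05, -4.92570412e+01, -4.05616164e-01, -3.13398921e+01,
       -6.42000418e-02,  3.93367920e-02,  6.30816180e-05]), 'eef_pos': array([0.16309644, 0.62870272, 0.22157338]), 'eef_rot': array([-1.79902666e+02,  4.75946725e-03,  1.65461875e+02]), 'wrist_force': array([-0.05875442, -0.80711093, -1.01971291]), 'ft_torque': array([-0.00436238,  0.02368018,  0.00528173]), 'grip_force': 0.0, 'opening': 1.0003775332516456}
```

View pics/scene0.png

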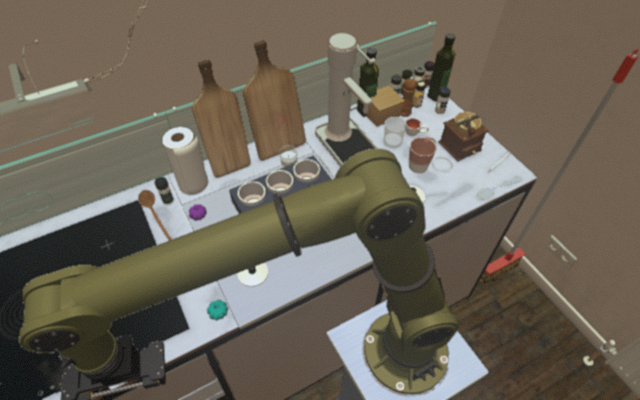

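View pics/top0.png

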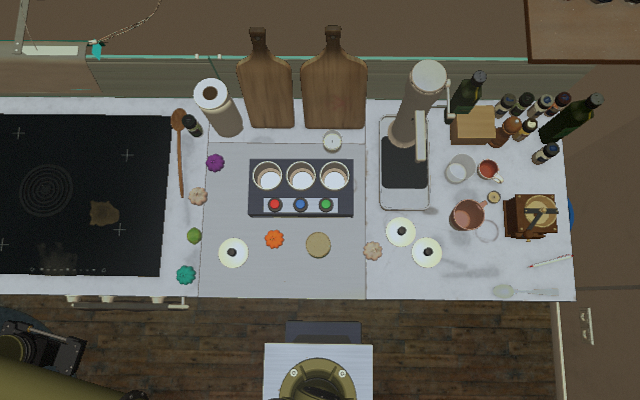

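The top view shows these candidates:
- **Garlic-shaped:** pale (198,196), pale (373,251), purple (215,162), turquoise (186,274) and orange (274,239).
- **Lime:** (194,236).
- **Lids:** (233,252), (400,232) and (427,252).
- **Tin:** (318,244).
- **Candle glass:** probably (332,141).

By the description I choose the two pale bulbs and the green lime. I'll check that in one close crop.

```bash
cat > h.py <<'E'
from plant import *
import cv2, numpy as np
def w(cam,u,v,z,ci=None):
    c=ci or camera_info(cam);K=np.array(c["camera_matrix"]);E=np.array(c["extrinsics"]);R,t=E[:3,:3],E[:3,3]
    d=R.T@np.linalg.solve(K,[u,v,1.]);o=-R.T@t
    return (o+d*(z-o[2])/d[2])[:2]
def proj(cam,p,ci=None):
    c=ci or camera_info(cam);K=np.array(c["camera_matrix"]);E=np.array(c["extrinsics"])
    q=K@(E[:3,:3]@np.array(p)+E[:3,3]);return q[:2]/q[2]
E
python3 - <<'E'
from h import *
f=cv2.imread("pics/top0.png")
cv2.imwrite("pics/crop0.png",cv2.resize(f[130:295,170:450],None,fx=2.85,fy=2.85,interpolation=cv2.INTER_CUBIC))
for n,u,v,z in [("garA",198,196,.027),("garB",373,251,.027),("lime",194,236,.022),("purple",215,162,.027),("turq",186,274,.027),("orange",274,239,.027),("tin",318,244,.058),("lid1",233,251.5,.045),("lid2",400.5,231,.045),("lid3",427.5,251,.045),("red",275,204.5,.08),("blue",301,204.5,.08),("green",326,204.5,.08),("candle",332,141,.05),("mug",467,214,.1),("glass",459,168,.1)]:
    p=w("top",u,v,z);print(n,p.round(3),np.hypot(*p).round(3))
E
```

```text
garA [0.582 0.376] 0.693
garB [ 0.42  -0.161] 0.45
lime [0.459 0.381] 0.596
purple [0.691 0.33 ] 0.766
turq [0.344 0.396] 0.524
orange [0.452 0.137] 0.473
tin [0.436 0.003] 0.436
lid1 [0.411 0.255] 0.484
lid2 [ 0.479 -0.242] 0.537
lid3 [ 0.421 -0.32 ] 0.529
red [0.548 0.131] 0.564
blue [0.549 0.054] 0.552
green [ 0.55  -0.019] 0.55
candle [ 0.756 -0.034] 0.757
mug [ 0.524 -0.425] 0.674
glass [ 0.66  -0.407] 0.776
```

View pics/crop0.png

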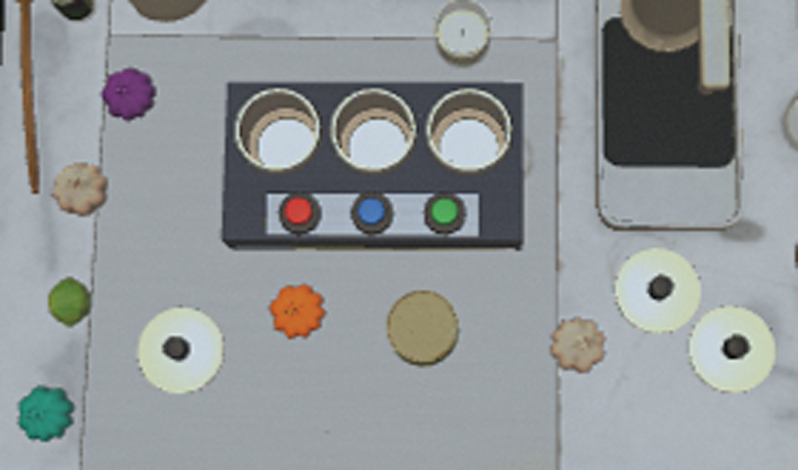

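The close crop confirms the choice. The pale bulbs at crop (80,188) and (578,345) and the lime at (69,300) are the three pieces. The coloured bulbs are decoys. The three lids are at (176,348), (660,287) and (735,347). Next I'll refine these positions by segmentation.

```bash
cat >> h.py <<'E'
def rim(f,u,v,cam="top",r=19):
    g=cv2.cvtColor(f,cv2.COLOR_RGB2GRAY)
    s=6;x0,y0=int(u-r-4),int(v-r-4);p=cv2.resize(g[y0:y0+2*r+8,x0:x0+2*r+8],None,fx=s,fy=s,interpolation=cv2.INTER_CUBIC)
    m=(p>120).astype(np.uint8)
    cs,_=cv2.findContours(m,cv2.RETR_EXTERNAL,cv2.CHAIN_APPROX_NONE)
    c=max(cs,key=cv2.contourArea);e=cv2.fitEllipse(cv2.convexHull(c))
    return (e[0][0]+.5)/s-.5+x0,(e[0][1]+.5)/s-.5+y0,e[1][0]/s,e[1][1]/s
def blob(f,u,v,r,fn):
    x0,y0=int(u-r),int(v-r);h=cv2.cvtColor(f[y0:y0+2*r,x0:x0+2*r],cv2.COLOR_RGB2HSV).astype(int)
    m=fn(h[...,0],h[...,1],h[...,2]).astype(np.uint8)
    n,l,st,ce=cv2.connectedComponentsWithStats(m);i=1+np.argmax(st[1:,4]) if n>1 else 0
    cs,_=cv2.findContours((l==i).astype(np.uint8),cv2.RETR_EXTERNAL,cv2.CHAIN_APPROX_NONE)
    return ce[i][0]+x0,ce[i][1]+y0,st[i][4],cv2.minAreaRect(cs[0])
knob=lambda h,s,v:v<80
garl=lambda h,s,v:(s>45)&(h<25)&(v>110)
lime=lambda h,s,v:(s>90)&(h>25)&(h<50)
E
python3 - <<'E'
from h import *
f=grab_frame("top")
for u,v in [(268,175.5),(301,175.3),(335,175.3)]:
    e=rim(f,u,v);print("pot",np.round(e,1),w("top",e[0],e[1],.084).round(4))
for n,u,v,z,fn,r in [("red",275,204.5,.08,lambda h,s,v:(s>150)&((h<8)|(h>172)),12),("blue",301,204.5,.08,lambda h,s,v:(s>110)&(h>100)&(h<125),12),("green",326,204.5,.08,lambda h,s,v:(s>100)&(h>45)&(h<75),12),
 ("garA",198,196,.027,garl,16),("garB",373,251,.027,garl,16),("lime",194,236,.022,lime,16),("lid1",233,251,.045,knob,10),("lid2",400,231,.045,knob,10),("lid3",427,251,.045,knob,10)]:
    b=blob(f,u,v,r,fn);print(n,np.round(b[:3],1),np.round(b[3][1],1),round(b[3][2]),w("top",b[0],b[1],z).round(4))
E
```

```text
pot [266.8 174.9  28.8  30.1] [0.6365 0.1582]
pot [300.4 175.   29.1  30. ] [0.6374 0.0582]
pot [334.1 175.1  29.1  30. ] [ 0.6385 -0.0418]
red [274.2 203.5  66. ] [8.5 8.5] 45 [0.551  0.1334]
blue [299.9 203.8  67. ] [8. 8.] 90 [0.5511 0.0577]
green [325.4 203.8  68. ] [8.5 8.5] 45 [ 0.5521 -0.0172]
garA [197.9 196.1 180. ] [16.5 16.9] 11 [0.5817 0.3762]
garB [372.7 251.1 181. ] [18.1 16.8] 9 [ 0.42   -0.1605]
lime [193.7 235.4 166. ] [13.4 13.4] 45 [0.4603 0.3822]
lid1 [231.4 251.9  48. ] [6. 8.] 90 [0.41   0.2598]
lid2 [401.3 230.6  48. ] [7. 7.] 90 [ 0.4807 -0.244 ]
lid3 [427.6 251.4  51. ] [7. 7.] 90 [ 0.4198 -0.3206]
```

Request:
jog_arm --deltas '[{"az": -0.423,"fingers": -1,"dz": -0.5},{"az": -0.423,"fingers": -1,"dz": -0.5},{"az": -0.423,"fingers": -1},{"az": -0.423,"fingers": -1},{"az": -0.423,"fingers": -1}]'

```text
validation failed for argument at $.de...
```

Request:
jog_arm --deltas '[{"dx": 0,"dy": 0,"dz": -0.5,"ax": 0,"ay": 0,"az": -0.423,"fingers": -1},{"dx": 0,"dy": 0,"dz": -0.5,"ax": 0,"ay": 0,"az": -0.423,"fingers": -1},{"dx": 0,"dy": 0,"dz": 0,"ax": 0,"ay": 0,"az": -0.423,"fingers": -1},{"dx": 0,"dy": 0,"dz": 0,"ax": 0,"ay": 0,"az": -0.423,"fingers": -1},{"dx": 0,"dy": 0,"dz": 0,"ax": 0,"ay": 0,"az": -0.423,"fingers": -1}]'

```text
time_s: 0.57
eef_pos: [0.1632, 0.6292, 0.2627]
eef_rot: [180.0, 0.0, -179.9]
wrist_force: [0.5, 0.8, -0.8]
opening: 0.999
grip_force: 0.0
```

Request:
jog_arm --deltas '[{"dx": -0.7,"dy": -0.42,"dz": 0,"ax": 0,"ay": 0,"az": 0,"fingers": -1},{"dx": -0.7,"dy": -0.42,"dz": 0,"ax": 0,"ay": 0,"az": 0,"fingers": -1},{"dx": -0.7,"dy": -0.42,"dz": 0,"ax": 0,"ay": 0,"az": 0,"fingers": -1},{"dx": -0.7,"dy": -0.42,"dz": 0,"ax": 0,"ay": 0,"az": 0,"fingers": -1},{"dx": -0.7,"dy": -0.42,"dz": 0,"ax": 0,"ay": 0,"az": 0,"fingers": -1}]'

```text
time_s: 0.98
eef_pos: [0.3043, 0.544, 0.2622]
eef_rot: [-180.0, -0.0, -180.0]
wrist_force: [1.2, 0.1, 0.4]
opening: 0.999
grip_force: 0.0
```

Request:
jog_arm --deltas '[{"dx": -0.7,"dy": -0.42,"dz": 0,"ax": 0,"ay": 0,"az": 0,"fingers": -1},{"dx": -0.7,"dy": -0.42,"dz": 0,"ax": 0,"ay": 0,"az": 0,"fingers": -1},{"dx": -0.7,"dy": -0.42,"dz": 0,"ax": 0,"ay": 0,"az": 0,"fingers": -1},{"dx": -0.7,"dy": -0.42,"dz": 0,"ax": 0,"ay": 0,"az": 0,"fingers": -1},{"dx": -0.7,"dy": -0.42,"dz": 0,"ax": 0,"ay": 0,"az": 0,"fingers": -1}]'

```text
time_s: 1.4
eef_pos: [0.4443, 0.46, 0.2623]
eef_rot: [-180.0, -0.0, -180.0]
wrist_force: [0.1, 0.3, -0.5]
opening: 1.001
grip_force: 0.0
```

Request:
jog_arm --deltas '[{"dx": -0.7,"dy": -0.42,"dz": 0,"ax": 0,"ay": 0,"az": 0,"fingers": -1},{"dx": -0.7,"dy": -0.42,"dz": 0,"ax": 0,"ay": 0,"az": 0,"fingers": -1},{"dx": -0.7,"dy": -0.42,"dz": 0,"ax": 0,"ay": 0,"az": 0,"fingers": -1},{"dx": -0.7,"dy": -0.42,"dz": 0,"ax": 0,"ay": 0,"az": 0,"fingers": -1},{"dx": -0.7,"dy": -0.42,"dz": 0,"ax": 0,"ay": 0,"az": 0,"fingers": -1}]'

```text
time_s: 1.82
eef_pos: [0.5843, 0.3762, 0.2622]
eef_rot: [-180.0, -0.0, -180.0]
wrist_force: [-0.2, 0.0, 0.8]
opening: 1.002
grip_force: 0.0
```

Request:
jog_arm --deltas '[{"dx": 0,"dy": 0,"dz": 0.1,"ax": 0,"ay": 0,"az": 0.873,"fingers": -1},{"dx": 0,"dy": 0,"dz": 0.1,"ax": 0,"ay": 0,"az": 0.873,"fingers": -1},{"dx": 0,"dy": 0,"dz": 0.1,"ax": 0,"ay": 0,"az": 0.873,"fingers": -1},{"dx": 0,"dy": 0,"dz": 0.1,"ax": 0,"ay": 0,"az": 0.873,"fingers": -1},{"dx": 0,"dy": 0,"dz": 0.1,"ax": 0,"ay": 0,"az": 0.873,"fingers": -1}]'

```text
time_s: 2.23
eef_pos: [0.5831, 0.377, 0.2418]
eef_rot: [-180.0, -0.0, 149.7]
wrist_force: [-0.0, 0.4, 0.6]
opening: 1.004
grip_force: 0.0
```

Request:
jog_arm --deltas '[{"dx": 0,"dy": 0,"dz": 0.1,"ax": 0,"ay": 0,"az": 0.873,"fingers": -1},{"dx": 0,"dy": 0,"dz": 0.1,"ax": 0,"ay": 0,"az": 0.873,"fingers": -1},{"dx": 0,"dy": 0,"dz": 0.1,"ax": 0,"ay": 0,"az": 0.873,"fingers": -1},{"dx": 0,"dy": 0,"dz": 0.1,"ax": 0,"ay": 0,"az": 0.873,"fingers": -1},{"dx": 0,"dy": 0,"dz": 0.1,"ax": 0,"ay": 0,"az": 0.873,"fingers": -1}]'

```text
time_s: 2.65
eef_pos: [0.583, 0.3771, 0.2219]
eef_rot: [-180.0, 0.0, 119.7]
wrist_force: [-0.4, 0.4, 0.3]
opening: 1.001
grip_force: 0.0
```

Request:
jog_arm --deltas '[{"dx": 0,"dy": 0,"dz": 0.1,"ax": 0,"ay": 0,"az": 0.873,"fingers": -1},{"dx": 0,"dy": 0,"dz": 0.1,"ax": 0,"ay": 0,"az": 0.873,"fingers": -1},{"dx": 0,"dy": 0,"dz": 0.1,"ax": 0,"ay": 0,"az": 0.873,"fingers": -1},{"dx": 0,"dy": 0,"dz": 0.1,"ax": 0,"ay": 0,"az": 0.873,"fingers": -1},{"dx": 0,"dy": 0,"dz": 0.1,"ax": 0,"ay": 0,"az": 0.873,"fingers": -1}]'

```text
time_s: 3.07
eef_pos: [0.583, 0.3772, 0.2019]
eef_rot: [-180.0, 0.0, 89.7]
wrist_force: [0.1, -1.1, 0.6]
opening: 1.003
grip_force: 0.0
```

```bash
python3 - <<'E'
from h import *
s=read_state();print(s["eef_pos"],s["eef_rot"],s["joints"].round(1))
c=camera_info("wrist");f=grab_frame("wrist");cv2.imwrite("pics/w1.png",f[:,:,::-1])
p=proj("wrist",[.5817,.3762,.027],c);print(p, proj("wrist",[*s["eef_pos"][:2],.0],c))
b=blob(f,p[0],p[1],90,garl) if 90<p[0]<550 and 90<p[1]<310 else None
if b: print(b, w("wrist",b[0],b[1],.027,c))
E
```

```text
[0.58297732 0.37716287 0.20188817] [-1.79962505e+02  2.40038926e-02  8.96757431e+01] [-51.2  25.2  22.5  78.4  -9.6  78.4 -29. ]
[322.19564458 185.27857618] [323.22140399 180.49395658]
(np.float64(369.57774607703277), np.float64(129.91583452211125), np.int32(701), ((135.67056274414062, 35.125675201416016), (8.478983879089355, 88.71473693847656), 81.38435363769531)) [0.63732968 0.44175887]
```

View pics/w1.png

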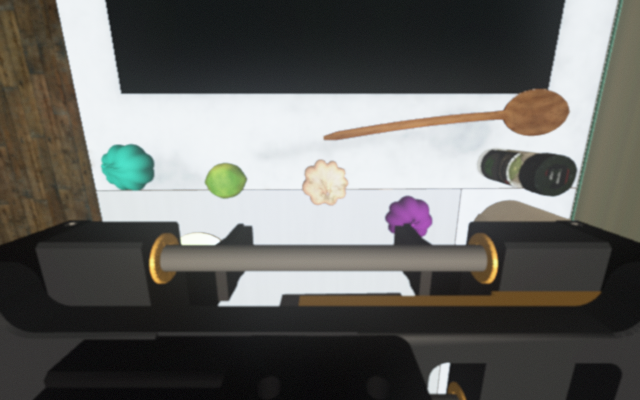

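The wrist view shows the bulb at (325,183), under the TCP to within 2 mm. The spoon tip at (325,137) is clear of the fingers, which close along x. The lime at (226,180) has its long side along x.

Request:
jog_arm --deltas '[{"dx": 0,"dy": 0.04,"dz": 0.75,"ax": 0,"ay": 0,"az": 0,"fingers": -1},{"dx": 0.02,"dy": 0,"dz": 0.75,"ax": 0,"ay": 0,"az": 0,"fingers": -1},{"dx": 0,"dy": 0,"dz": 0.75,"ax": 0,"ay": 0,"az": 0,"fingers": -1},{"dx": 0,"dy": 0,"dz": 0.75,"ax": 0,"ay": 0,"az": 0,"fingers": -1},{"dx": 0,"dy": 0,"dz": 0.75,"ax": 0,"ay": 0,"az": 0,"fingers": -1}]'

```text
time_s: 3.53
eef_pos: [0.5845, 0.3781, 0.0511]
eef_rot: [-180.0, -0.0, 90.1]
wrist_force: [0.8, 0.1, -0.1]
opening: 1.002
grip_force: 0.0
```

Request:
jog_arm --deltas '[{"dx": 0,"dy": 0,"dz": 0.36,"ax": 0,"ay": 0,"az": 0,"fingers": -1},{"dx": 0,"dy": 0,"dz": 0.36,"ax": 0,"ay": 0,"az": 0,"fingers": -1},{"dx": 0,"dy": 0,"dz": 0.36,"ax": 0,"ay": 0,"az": 0,"fingers": -1},{"dx": 0,"dy": 0,"dz": 0,"ax": 0,"ay": 0,"az": 0,"fingers": 1},{"dx": 0,"dy": 0,"dz": 0,"ax": 0,"ay": 0,"az": 0,"fingers": 1}]'

```text
time_s: 3.95
eef_pos: [0.585, 0.3781, 0.0095]
eef_rot: [180.0, 0.0, 90.0]
wrist_force: [-0.8, -0.2, 0.4]
opening: 0.922
grip_force: 0.0
```

Request:
jog_arm --deltas '[{"dx": 0,"dy": 0,"dz": 0,"ax": 0,"ay": 0,"az": 0,"fingers": 1},{"dx": 0,"dy": 0,"dz": 0,"ax": 0,"ay": 0,"az": 0,"fingers": 1},{"dx": 0,"dy": 0,"dz": 0,"ax": 0,"ay": 0,"az": 0,"fingers": 1},{"dx": 0,"dy": 0,"dz": 0,"ax": 0,"ay": 0,"az": 0,"fingers": 1},{"dx": 0,"dy": 0,"dz": 0,"ax": 0,"ay": 0,"az": 0,"fingers": 1}]'

```text
time_s: 4.37
eef_pos: [0.5855, 0.3785, 0.0107]
eef_rot: [179.9, -0.1, 90.0]
wrist_force: [0.7, 0.3, 4.0]
opening: 0.629
grip_force: 30.0
```

Request:
jog_arm --deltas '[{"dx": 0,"dy": 0,"dz": -0.3,"ax": 0,"ay": 0,"az": 0,"fingers": 1},{"dx": 0,"dy": 0,"dz": -0.7,"ax": 0,"ay": 0,"az": 0,"fingers": 1},{"dx": 0,"dy": 0,"dz": -0.7,"ax": 0,"ay": 0,"az": 0,"fingers": 1},{"dx": 0,"dy": 0,"dz": -0.7,"ax": 0,"ay": 0,"az": 0,"fingers": 1},{"dx": 0,"dy": 0,"dz": -0.7,"ax": 0,"ay": 0,"az": 0,"fingers": 1}]'

```text
time_s: 4.78
eef_pos: [0.5847, 0.3778, 0.1354]
eef_rot: [180.0, -0.0, 90.0]
wrist_force: [0.5, -0.4, -0.8]
opening: 0.628
grip_force: 30.0
```

Request:
jog_arm --deltas '[{"dx": -0.8,"dy": 0,"dz": 0,"ax": 0,"ay": 0,"az": 0,"fingers": 1},{"dx": -0.8,"dy": 0,"dz": 0,"ax": 0,"ay": 0,"az": 0,"fingers": 1},{"dx": -0.8,"dy": 0,"dz": 0,"ax": 0,"ay": 0,"az": 0,"fingers": 1},{"dx": -0.8,"dy": 0,"dz": 0,"ax": 0,"ay": 0,"az": 0,"fingers": 1},{"dx": -0.8,"dy": 0,"dz": 0,"ax": 0,"ay": 0,"az": 0,"fingers": 1}]'

```text
time_s: 5.2
eef_pos: [0.5845, 0.2164, 0.1343]
eef_rot: [180.0, -0.0, 90.0]
wrist_force: [-0.3, -0.3, -0.8]
opening: 0.628
grip_force: 30.0
```

Request:
jog_arm --deltas '[{"dx": -0.5,"dy": 0.43,"dz": 0,"ax": 0,"ay": 0,"az": 0,"fingers": 1},{"dx": -0.5,"dy": 0.43,"dz": 0,"ax": 0,"ay": 0,"az": 0,"fingers": 1},{"dx": -0.5,"dy": 0.43,"dz": 0,"ax": 0,"ay": 0,"az": 0,"fingers": 1},{"dx": 0,"dy": 0,"dz": 0.5,"ax": 0,"ay": 0,"az": 0,"fingers": 1},{"dx": 0,"dy": 0,"dz": 0.5,"ax": 0,"ay": 0,"az": 0,"fingers": 1}]'

```text
time_s: 5.62
eef_pos: [0.6388, 0.1551, 0.0954]
eef_rot: [179.7, -0.0, 89.7]
wrist_force: [0.3, 0.4, -2.0]
opening: 0.636
grip_force: 30.0
```

Request:
jog_arm --deltas '[{"dx": 0.05,"dy": -0.03,"dz": 0,"ax": 0,"ay": 0,"az": 0,"fingers": 1},{"dx": 0,"dy": 0,"dz": 0,"ax": 0,"ay": 0,"az": 0,"fingers": -1},{"dx": 0,"dy": 0,"dz": 0,"ax": 0,"ay": 0,"az": 0,"fingers": -1},{"dx": 0,"dy": 0,"dz": 0,"ax": 0,"ay": 0,"az": 0,"fingers": -1},{"dx": 0,"dy": 0,"dz": 0,"ax": 0,"ay": 0,"az": 0,"fingers": -1}]'

```text
time_s: 6.03
eef_pos: [0.6359, 0.1606, 0.0951]
eef_rot: [179.9, -0.1, 90.0]
wrist_force: [0.2, 0.1, 0.1]
opening: 0.848
grip_force: 0.0
```

Request:
jog_arm --deltas '[{"dx": 0,"dy": 0,"dz": -0.75,"ax": 0,"ay": 0,"az": 0,"fingers": -1},{"dx": 0,"dy": 0,"dz": -0.75,"ax": 0,"ay": 0,"az": 0,"fingers": -1},{"dx": 0,"dy": 0,"dz": -0.75,"ax": 0,"ay": 0,"az": 0,"fingers": -1},{"dx": 0,"dy": 0,"dz": 0,"ax": 0,"ay": 0,"az": 0,"fingers": -1},{"dx": 0,"dy": 0,"dz": 0,"ax": 0,"ay": 0,"az": 0,"fingers": -1}]'

```text
time_s: 6.45
eef_pos: [0.6369, 0.1603, 0.1869]
eef_rot: [179.7, -0.1, 90.0]
wrist_force: [0.1, -0.5, -0.8]
opening: 0.996
grip_force: 0.0
```

Request:
jog_arm --deltas '[{"dx": 0.3,"dy": -0.885,"dz": 0,"ax": 0,"ay": 0,"az": 0,"fingers": -1},{"dx": 0.3,"dy": -0.885,"dz": 0,"ax": 0,"ay": 0,"az": 0,"fingers": -1},{"dx": 0.3,"dy": -0.885,"dz": 0,"ax": 0,"ay": 0,"az": 0,"fingers": -1},{"dx": 0.3,"dy": -0.885,"dz": 0,"ax": 0,"ay": 0,"az": 0,"fingers": -1},{"dx": 0.3,"dy": -0.885,"dz": 0,"ax": 0,"ay": 0,"az": 0,"fingers": -1}]'

```text
time_s: 6.87
eef_pos: [0.4557, 0.2202, 0.1823]
eef_rot: [-179.9, 0.1, 90.0]
wrist_force: [-0.5, 0.5, 0.3]
opening: 1.001
grip_force: 0.0
```

Request:
jog_arm --deltas '[{"dx": 0.81,"dy": 0,"dz": 0,"ax": 0,"ay": 0,"az": 0,"fingers": -1},{"dx": 0.81,"dy": 0,"dz": 0,"ax": 0,"ay": 0,"az": 0,"fingers": -1},{"dx": 0.81,"dy": 0,"dz": 0,"ax": 0,"ay": 0,"az": 0,"fingers": -1},{"dx": 0.81,"dy": 0,"dz": 0,"ax": 0,"ay": 0,"az": 0,"fingers": -1},{"dx": 0.81,"dy": 0,"dz": 0,"ax": 0,"ay": 0,"az": 0,"fingers": -1}]'

```text
time_s: 7.28
eef_pos: [0.4573, 0.3833, 0.1826]
eef_rot: [-179.9, 0.0, 90.0]
wrist_force: [0.9, 0.1, 0.7]
opening: 0.997
grip_force: 0.0
```

Request:
jog_arm --deltas '[{"dx": 0,"dy": 0,"dz": 0,"ax": 0,"ay": 0,"az": -0.873,"fingers": -1},{"dx": 0,"dy": 0,"dz": 0,"ax": 0,"ay": 0,"az": -0.873,"fingers": -1},{"dx": 0,"dy": 0,"dz": 0,"ax": 0,"ay": 0,"az": -0.873,"fingers": -1},{"dx": 0,"dy": 0,"dz": 0,"ax": 0,"ay": 0,"az": -0.873,"fingers": -1},{"dx": 0,"dy": 0,"dz": 0,"ax": 0,"ay": 0,"az": -0.873,"fingers": -1}]'

```text
time_s: 7.7
eef_pos: [0.4576, 0.3818, 0.1822]
eef_rot: [-179.9, 0.0, 120.3]
wrist_force: [-0.1, -0.3, 0.1]
opening: 1.002
grip_force: 0.0
```

Request:
jog_arm --deltas '[{"dx": 0,"dy": 0,"dz": 0,"ax": 0,"ay": 0,"az": -0.873,"fingers": -1},{"dx": 0,"dy": 0,"dz": 0,"ax": 0,"ay": 0,"az": -0.873,"fingers": -1},{"dx": 0,"dy": 0,"dz": 0,"ax": 0,"ay": 0,"az": -0.873,"fingers": -1},{"dx": 0,"dy": 0,"dz": 0,"ax": 0,"ay": 0,"az": -0.873,"fingers": -1},{"dx": 0,"dy": 0,"dz": 0,"ax": 0,"ay": 0,"az": -0.873,"fingers": -1}]'

```text
time_s: 8.12
eef_pos: [0.4576, 0.3817, 0.1823]
eef_rot: [-179.9, -0.0, 150.3]
wrist_force: [-0.3, 0.0, 0.4]
opening: 0.997
grip_force: 0.0
```

Request:
jog_arm --deltas '[{"dx": 0,"dy": 0,"dz": 0,"ax": 0,"ay": 0,"az": -0.873,"fingers": -1},{"dx": 0,"dy": 0,"dz": 0,"ax": 0,"ay": 0,"az": -0.873,"fingers": -1},{"dx": 0,"dy": 0,"dz": 0,"ax": 0,"ay": 0,"az": -0.873,"fingers": -1},{"dx": 0,"dy": 0,"dz": 0,"ax": 0,"ay": 0,"az": -0.873,"fingers": -1},{"dx": 0,"dy": 0,"dz": 0,"ax": 0,"ay": 0,"az": -0.873,"fingers": -1}]'

```text
time_s: 8.53
eef_pos: [0.4576, 0.3817, 0.1824]
eef_rot: [-179.9, -0.1, -179.7]
wrist_force: [-0.1, -0.2, -0.5]
opening: 1.002
grip_force: 0.0
```

```bash
python3 - <<'E'
from h import *
s=read_state();print(s["eef_pos"],s["eef_rot"],s["joints"].round(1))
c=camera_info("wrist");f=grab_frame("wrist");cv2.imwrite("pics/w2.png",f[:,:,::-1])
p=proj("wrist",[.4603,.3822,.022],c);print(p)
b=blob(f,p[0],p[1],60,lime); print(b, w("wrist",b[0],b[1],.022,c))
t=grab_frame("top");cv2.imwrite("pics/top1.png",cv2.resize(t[120:300,160:460],None,fx=2.6,fy=2.6)[:,:,::-1])
E
```

```text
[0.45760988 0.38169192 0.18235157] [-1.79933471e+02 -7.23245131e-02 -1.79688755e+02] [-49.4  13.1   8.2  94.6  -1.9  72.6  49.5]
[323.98545159 189.77237131]
(np.float64(323.88252427184466), np.float64(190.88058252427186), np.int32(1030), ((60.500003814697266, 62.0), (34.64822769165039, 34.64822769165039), 45.0)) [0.46163612 0.3820886 ]
```

View pics/top1.png

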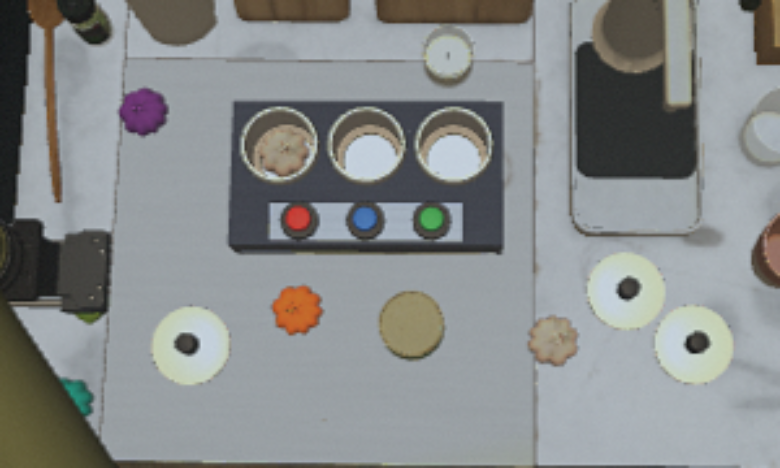

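The garlic is in pot A at (280,150), and the other things haven't moved. The lime is at (0.4616, 0.382).

Request:
jog_arm --deltas '[{"dx": -0.1,"dy": 0,"dz": 0.8,"ax": 0,"ay": 0,"az": 0,"fingers": -1},{"dx": 0,"dy": 0,"dz": 0.8,"ax": 0,"ay": 0,"az": 0,"fingers": -1},{"dx": 0,"dy": 0,"dz": 0.8,"ax": 0,"ay": 0,"az": 0,"fingers": -1},{"dx": 0,"dy": 0,"dz": 0.8,"ax": 0,"ay": 0,"az": 0,"fingers": -1},{"dx": 0,"dy": 0,"dz": 0.8,"ax": 0,"ay": 0,"az": 0,"fingers": -1}]'

```text
time_s: 9.05
eef_pos: [0.4618, 0.3817, 0.0216]
eef_rot: [-180.0, -0.0, 179.8]
wrist_force: [-0.6, 0.4, -0.2]
opening: 1.001
grip_force: 0.0
```

Request:
jog_arm --deltas '[{"dx": 0,"dy": 0,"dz": 0.2,"ax": 0,"ay": 0,"az": 0,"fingers": -1},{"dx": 0,"dy": 0,"dz": 0.2,"ax": 0,"ay": 0,"az": 0,"fingers": -1},{"dx": 0,"dy": 0,"dz": 0,"ax": 0,"ay": 0,"az": 0,"fingers": -1},{"dx": 0,"dy": 0,"dz": 0,"ax": 0,"ay": 0,"az": 0,"fingers": 1},{"dx": 0,"dy": 0,"dz": 0,"ax": 0,"ay": 0,"az": 0,"fingers": 1}]'

```text
time_s: 9.47
eef_pos: [0.4636, 0.3833, 0.0095]
eef_rot: [179.9, 0.2, 180.0]
wrist_force: [0.6, -0.0, 0.1]
opening: 0.919
grip_force: 0.0
```

Request:
jog_arm --deltas '[{"dx": 0,"dy": 0,"dz": 0,"ax": 0,"ay": 0,"az": 0,"fingers": 1},{"dx": 0,"dy": 0,"dz": 0,"ax": 0,"ay": 0,"az": 0,"fingers": 1},{"dx": 0,"dy": 0,"dz": 0,"ax": 0,"ay": 0,"az": 0,"fingers": 1},{"dx": 0,"dy": 0,"dz": 0,"ax": 0,"ay": 0,"az": 0,"fingers": 1},{"dx": 0,"dy": 0,"dz": 0,"ax": 0,"ay": 0,"az": 0,"fingers": 1}]'

```text
time_s: 9.88
eef_pos: [0.4623, 0.3822, 0.0077]
eef_rot: [180.0, 0.0, -180.0]
wrist_force: [-0.5, -0.3, 0.4]
opening: 0.553
grip_force: 0.0
```

Request:
jog_arm --deltas '[{"dx": 0,"dy": 0,"dz": -0.3,"ax": 0,"ay": 0,"az": 0,"fingers": 1},{"dx": 0,"dy": 0,"dz": -0.7,"ax": 0,"ay": 0,"az": 0,"fingers": 1},{"dx": 0,"dy": 0,"dz": -0.7,"ax": 0,"ay": 0,"az": 0,"fingers": 1},{"dx": 0,"dy": 0,"dz": -0.7,"ax": 0,"ay": 0,"az": 0,"fingers": 1},{"dx": 0,"dy": 0,"dz": -0.7,"ax": 0,"ay": 0,"az": 0,"fingers": 1}]'

```text
time_s: 10.3
eef_pos: [0.4622, 0.3819, 0.1335]
eef_rot: [180.0, 0.0, 180.0]
wrist_force: [0.4, 0.5, -0.4]
opening: 0.488
grip_force: 30.0
```

Request:
jog_arm --deltas '[{"dx": -0.438,"dy": -0.81,"dz": 0,"ax": 0,"ay": 0,"az": 0,"fingers": 1},{"dx": -0.438,"dy": -0.81,"dz": 0,"ax": 0,"ay": 0,"az": 0,"fingers": 1},{"dx": -0.438,"dy": -0.81,"dz": 0,"ax": 0,"ay": 0,"az": 0,"fingers": 1},{"dx": -0.438,"dy": -0.81,"dz": 0,"ax": 0,"ay": 0,"az": 0,"fingers": 1},{"dx": -0.438,"dy": -0.81,"dz": 0,"ax": 0,"ay": 0,"az": 0,"fingers": 1}]'

```text
time_s: 10.72
eef_pos: [0.5505, 0.2186, 0.1325]
eef_rot: [180.0, 0.1, -180.0]
wrist_force: [0.8, -0.5, -1.4]
opening: 0.49
grip_force: 30.0
```

Request:
jog_arm --deltas '[{"dx": -0.438,"dy": -0.81,"dz": 0,"ax": 0,"ay": 0,"az": 0,"fingers": 1},{"dx": -0.438,"dy": -0.81,"dz": 0,"ax": 0,"ay": 0,"az": 0,"fingers": 1},{"dx": -0.438,"dy": -0.81,"dz": 0,"ax": 0,"ay": 0,"az": 0,"fingers": 1},{"dx": -0.438,"dy": -0.81,"dz": 0,"ax": 0,"ay": 0,"az": 0,"fingers": 1},{"dx": -0.438,"dy": -0.81,"dz": 0,"ax": 0,"ay": 0,"az": 0,"fingers": 1}]'

```text
time_s: 11.13
eef_pos: [0.638, 0.0565, 0.1324]
eef_rot: [180.0, 0.0, -180.0]
wrist_force: [1.2, -0.4, 0.1]
opening: 0.495
grip_force: 30.0
```

Request:
jog_arm --deltas '[{"dx": 0,"dy": 0,"dz": 0.48,"ax": 0,"ay": 0,"az": 0,"fingers": 1},{"dx": 0,"dy": 0,"dz": 0.48,"ax": 0,"ay": 0,"az": 0,"fingers": 1},{"dx": 0,"dy": 0,"dz": 0,"ax": 0,"ay": 0,"az": 0,"fingers": 1},{"dx": 0,"dy": 0,"dz": 0,"ax": 0,"ay": 0,"az": 0,"fingers": 1},{"dx": 0,"dy": 0,"dz": 0,"ax": 0,"ay": 0,"az": 0,"fingers": 1}]'

```text
time_s: 11.55
eef_pos: [0.6379, 0.0589, 0.0942]
eef_rot: [180.0, 0.1, -179.9]
wrist_force: [0.4, -0.2, 0.0]
opening: 0.488
grip_force: 30.0
```

Request:
jog_arm --deltas '[{"dx": 0,"dy": 0,"dz": 0,"ax": 0,"ay": 0,"az": 0,"fingers": -1},{"dx": 0,"dy": 0,"dz": 0,"ax": 0,"ay": 0,"az": 0,"fingers": -1},{"dx": 0,"dy": 0,"dz": 0,"ax": 0,"ay": 0,"az": 0,"fingers": -1},{"dx": 0,"dy": 0,"dz": 0,"ax": 0,"ay": 0,"az": 0,"fingers": -1},{"dx": 0,"dy": 0,"dz": -0.5,"ax": 0,"ay": 0,"az": 0,"fingers": -1}]'

```text
time_s: 11.97
eef_pos: [0.6347, 0.0581, 0.1096]
eef_rot: [-179.9, -0.4, -180.0]
wrist_force: [-0.4, 0.6, -0.5]
opening: 0.784
grip_force: 0.0
```

Request:
jog_arm --deltas '[{"dx": 0,"dy": 0,"dz": -0.7,"ax": 0,"ay": 0,"az": 0,"fingers": -1},{"dx": 0,"dy": 0,"dz": -0.7,"ax": 0,"ay": 0,"az": 0,"fingers": -1},{"dx": 0.8,"dy": -0.4,"dz": -0.5,"ax": 0,"ay": 0,"az": 0,"fingers": -1},{"dx": 0.8,"dy": -0.4,"dz": 0,"ax": 0,"ay": 0,"az": 0,"fingers": -1},{"dx": 0.8,"dy": -0.4,"dz": 0,"ax": 0,"ay": 0,"az": 0,"fingers": -1}]'

```text
time_s: 12.38
eef_pos: [0.5416, 0.0095, 0.1907]
eef_rot: [180.0, 0.2, -180.0]
wrist_force: [-0.7, -0.2, -0.0]
opening: 0.993
grip_force: 0.0
```

Request:
jog_arm --deltas '[{"dx": 0.6,"dy": -0.6,"dz": 0,"ax": 0,"ay": 0,"az": 0,"fingers": -1},{"dx": 0.6,"dy": -0.6,"dz": 0,"ax": 0,"ay": 0,"az": 0,"fingers": -1},{"dx": 0.6,"dy": -0.7,"dz": 0,"ax": 0,"ay": 0,"az": 0,"fingers": -1},{"dx": 0.6,"dy": -0.7,"dz": 0,"ax": 0,"ay": 0,"az": 0,"fingers": -1},{"dx": 0.6,"dy": -0.7,"dz": 0,"ax": 0,"ay": 0,"az": 0,"fingers": -1}]'

```text
time_s: 12.8
eef_pos: [0.4202, -0.123, 0.1893]
eef_rot: [180.0, 0.1, -180.0]
wrist_force: [0.8, -0.8, 1.3]
opening: 0.995
grip_force: 0.0
```

Request:
jog_arm --deltas '[{"dx": 0,"dy": -0.5,"dz": 0,"ax": 0,"ay": 0,"az": 0,"fingers": -1},{"dx": 0,"dy": -0.5,"dz": 0,"ax": 0,"ay": 0,"az": 0,"fingers": -1},{"dx": 0,"dy": 0,"dz": 0,"ax": 0,"ay": 0,"az": 0,"fingers": -1},{"dx": 0,"dy": 0,"dz": 0,"ax": 0,"ay": 0,"az": 0,"fingers": -1},{"dx": 0,"dy": 0,"dz": 0,"ax": 0,"ay": 0,"az": 0,"fingers": -1}]'

```text
time_s: 13.22
eef_pos: [0.4216, -0.1612, 0.1891]
eef_rot: [180.0, 0.0, -180.0]
wrist_force: [0.1, -0.1, -0.3]
opening: 1.0
grip_force: 0.0
```

```bash
python3 - <<'E'
from h import *
s=read_state();print(s["eef_pos"],s["eef_rot"],s["joints"].round(1))
c=camera_info("wrist");f=grab_frame("wrist");t=grab_frame("top")
p=proj("wrist",[.42,-.1605,.027],c);print(p,proj("wrist",[.4807,-.244,.045],c),proj("wrist",[.4198,-.3206,.045],c))
cv2.imwrite("pics/w3.png",np.hstack([cv2.resize(f,(384,240)),cv2.resize(t[130:290,165:421],(384,240))])[:,:,::-1])
E
```

```text
[ 0.4216119  -0.16120078  0.1890777 ] [ 1.79964205e+02  1.64635502e-02 -1.79972933e+02] [-14.7  -6.7  30.4 113.5   3.5  72.3 104.5]
[323.91790997 185.65599529] [252.49465534 239.49826371] [180.52342897 188.4748219 ]
```

View pics/w3.png

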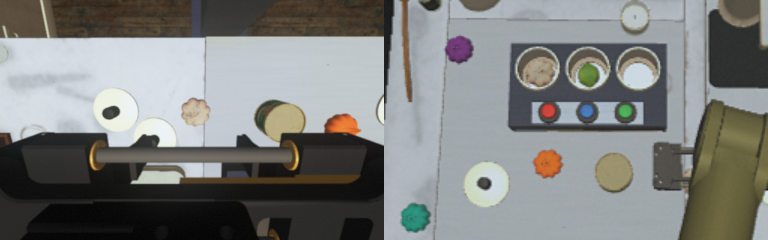

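The lime is in pot B. The second bulb is under the TCP at wrist pixel (326,186).

Request:
jog_arm --deltas '[{"dx": 0,"dy": 0.03,"dz": 0.8,"ax": 0,"ay": 0,"az": 0,"fingers": -1},{"dx": 0,"dy": 0,"dz": 0.8,"ax": 0,"ay": 0,"az": 0,"fingers": -1},{"dx": 0,"dy": 0,"dz": 0.8,"ax": 0,"ay": 0,"az": 0,"fingers": -1},{"dx": 0,"dy": 0,"dz": 0.8,"ax": 0,"ay": 0,"az": 0,"fingers": -1},{"dx": 0,"dy": 0,"dz": 0.8,"ax": 0,"ay": 0,"az": 0,"fingers": -1}]'

```text
time_s: 13.73
eef_pos: [0.4218, -0.1596, 0.0277]
eef_rot: [180.0, 0.0, -179.9]
wrist_force: [0.2, -0.2, 0.2]
opening: 0.996
grip_force: 0.0
```

Request:
jog_arm --deltas '[{"dx": 0,"dy": 0,"dz": 0.25,"ax": 0,"ay": 0,"az": 0,"fingers": -1},{"dx": 0,"dy": 0,"dz": 0.25,"ax": 0,"ay": 0,"az": 0,"fingers": -1},{"dx": 0,"dy": 0,"dz": 0,"ax": 0,"ay": 0,"az": 0,"fingers": 1},{"dx": 0,"dy": 0,"dz": 0,"ax": 0,"ay": 0,"az": 0,"fingers": 1},{"dx": 0,"dy": 0,"dz": 0,"ax": 0,"ay": 0,"az": 0,"fingers": 1}]'

```text
time_s: 14.15
eef_pos: [0.423, -0.161, 0.0105]
eef_rot: [-180.0, 0.2, -180.0]
wrist_force: [-0.1, -0.4, 0.4]
opening: 0.851
grip_force: 0.0
```

Request:
jog_arm --deltas '[{"dx": 0,"dy": 0,"dz": 0,"ax": 0,"ay": 0,"az": 0,"fingers": 1},{"dx": 0,"dy": 0,"dz": 0,"ax": 0,"ay": 0,"az": 0,"fingers": 1},{"dx": 0,"dy": 0,"dz": 0,"ax": 0,"ay": 0,"az": 0,"fingers": 1},{"dx": 0,"dy": 0,"dz": 0,"ax": 0,"ay": 0,"az": 0,"fingers": 1},{"dx": 0,"dy": 0,"dz": 0,"ax": 0,"ay": 0,"az": 0,"fingers": 1}]'

```text
time_s: 14.57
eef_pos: [0.4222, -0.1608, 0.0097]
eef_rot: [180.0, 0.1, -180.0]
wrist_force: [-0.6, 0.8, 6.6]
opening: 0.63
grip_force: 30.0
```

Request:
jog_arm --deltas '[{"dx": 0,"dy": 0,"dz": -0.3,"ax": 0,"ay": 0,"az": 0,"fingers": 1},{"dx": 0,"dy": 0,"dz": -0.7,"ax": 0,"ay": 0,"az": 0,"fingers": 1},{"dx": 0,"dy": 0,"dz": -0.7,"ax": 0,"ay": 0,"az": 0,"fingers": 1},{"dx": 0,"dy": 0,"dz": -0.7,"ax": 0,"ay": 0,"az": 0,"fingers": 1},{"dx": 0,"dy": 0,"dz": -0.7,"ax": 0,"ay": 0,"az": 0,"fingers": 1}]'

```text
time_s: 14.98
eef_pos: [0.4209, -0.1607, 0.134]
eef_rot: [180.0, -0.0, 180.0]
wrist_force: [1.0, -0.1, 0.6]
opening: 0.626
grip_force: 30.0
```

Request:
jog_arm --deltas '[{"dx": -0.3,"dy": 0.595,"dz": 0,"ax": 0,"ay": 0,"az": 0,"fingers": 1},{"dx": -0.3,"dy": 0.595,"dz": 0,"ax": 0,"ay": 0,"az": 0,"fingers": 1},{"dx": -0.3,"dy": 0.595,"dz": 0,"ax": 0,"ay": 0,"az": 0,"fingers": 1},{"dx": -0.3,"dy": 0.595,"dz": 0,"ax": 0,"ay": 0,"az": 0,"fingers": 1},{"dx": -0.3,"dy": 0.595,"dz": 0,"ax": 0,"ay": 0,"az": 0,"fingers": 1}]'

```text
time_s: 15.4
eef_pos: [0.4816, -0.0406, 0.1328]
eef_rot: [180.0, -0.0, 180.0]
wrist_force: [0.3, -0.1, -0.4]
opening: 0.637
grip_force: 3.0
```

Request:
jog_arm --deltas '[{"dx": -0.788,"dy": 0,"dz": 0,"ax": 0,"ay": 0,"az": 0,"fingers": 1},{"dx": -0.788,"dy": 0,"dz": 0,"ax": 0,"ay": 0,"az": 0,"fingers": 1},{"dx": -0.788,"dy": 0,"dz": 0,"ax": 0,"ay": 0,"az": 0,"fingers": 1},{"dx": -0.788,"dy": 0,"dz": 0,"ax": 0,"ay": 0,"az": 0,"fingers": 1},{"dx": -0.788,"dy": 0,"dz": 0,"ax": 0,"ay": 0,"az": 0,"fingers": 1}]'

```text
time_s: 15.82
eef_pos: [0.6402, -0.0414, 0.1323]
eef_rot: [180.0, -0.1, -180.0]
wrist_force: [-0.3, -0.9, 0.1]
opening: 0.631
grip_force: 30.0
```

Request:
jog_arm --deltas '[{"dx": 0,"dy": 0,"dz": 0.48,"ax": 0,"ay": 0,"az": 0,"fingers": 1},{"dx": 0,"dy": 0,"dz": 0.48,"ax": 0,"ay": 0,"az": 0,"fingers": 1},{"dx": 0,"dy": 0,"dz": 0,"ax": 0,"ay": 0,"az": 0,"fingers": 1},{"dx": 0,"dy": 0,"dz": 0,"ax": 0,"ay": 0,"az": 0,"fingers": 1},{"dx": 0,"dy": 0,"dz": 0,"ax": 0,"ay": 0,"az": 0,"fingers": 1}]'

```text
time_s: 16.23
eef_pos: [0.6392, -0.0418, 0.0953]
eef_rot: [180.0, 0.0, 180.0]
wrist_force: [0.1, 0.4, 0.5]
opening: 0.628
grip_force: 30.0
```

Request:
jog_arm --deltas '[{"dx": 0,"dy": 0,"dz": 0,"ax": 0,"ay": 0,"az": 0,"fingers": -1},{"dx": 0,"dy": 0,"dz": 0,"ax": 0,"ay": 0,"az": 0,"fingers": -1},{"dx": 0,"dy": 0,"dz": 0,"ax": 0,"ay": 0,"az": 0,"fingers": -1},{"dx": 0,"dy": 0,"dz": 0,"ax": 0,"ay": 0,"az": 0,"fingers": -1},{"dx": 0,"dy": 0,"dz": -0.5,"ax": 0,"ay": 0,"az": 0,"fingers": -1}]'

```text
time_s: 16.65
eef_pos: [0.6364, -0.0413, 0.1114]
eef_rot: [180.0, -0.4, -180.0]
wrist_force: [0.3, 0.7, -0.3]
opening: 0.921
grip_force: 0.0
```

Request:
jog_arm --deltas '[{"dx": 0,"dy": 0,"dz": -0.7,"ax": 0,"ay": 0,"az": 0,"fingers": -1},{"dx": 0,"dy": 0,"dz": -0.7,"ax": 0,"ay": 0,"az": 0,"fingers": -1},{"dx": 0.8,"dy": 0,"dz": -0.5,"ax": 0,"ay": 0,"az": 0,"fingers": -1},{"dx": 0.8,"dy": 0,"dz": 0,"ax": 0,"ay": 0,"az": 0,"fingers": -1},{"dx": 0.8,"dy": 0,"dz": 0,"ax": 0,"ay": 0,"az": 0,"fingers": -1}]'

```text
time_s: 17.07
eef_pos: [0.5431, -0.0421, 0.1923]
eef_rot: [-180.0, 0.2, 180.0]
wrist_force: [-1.2, 0.6, 0.9]
opening: 0.999
grip_force: 0.0
```

Request:
jog_arm --deltas '[{"dx": 0.8,"dy": 0,"dz": 0,"ax": 0,"ay": 0,"az": 0,"fingers": -1},{"dx": 0.76,"dy": -0.45,"dz": 0,"ax": 0,"ay": 0,"az": 0,"fingers": -1},{"dx": 0,"dy": -0.8,"dz": 0,"ax": 0,"ay": 0,"az": 0,"fingers": -1},{"dx": 0,"dy": -0.8,"dz": 0,"ax": 0,"ay": 0,"az": 0,"fingers": -1},{"dx": 0,"dy": -0.8,"dz": 0,"ax": 0,"ay": 0,"az": 0,"fingers": -1}]'

```text
time_s: 17.48
eef_pos: [0.4803, -0.1565, 0.1915]
eef_rot: [179.9, 0.1, -179.9]
wrist_force: [0.9, -0.2, 0.4]
opening: 0.999
grip_force: 0.0
```

Request:
jog_arm --deltas '[{"dx": 0,"dy": -0.8,"dz": 0,"ax": 0,"ay": 0,"az": 0,"fingers": -1},{"dx": 0,"dy": -0.8,"dz": 0,"ax": 0,"ay": 0,"az": 0,"fingers": -1},{"dx": 0,"dy": -0.6,"dz": 0,"ax": 0,"ay": 0,"az": 0,"fingers": -1},{"dx": 0,"dy": 0,"dz": 0,"ax": 0,"ay": 0,"az": 0,"fingers": -1},{"dx": 0,"dy": 0,"dz": 0,"ax": 0,"ay": 0,"az": 0,"fingers": -1}]'

```text
time_s: 17.9
eef_pos: [0.4802, -0.2453, 0.1909]
eef_rot: [-180.0, 0.0, 179.8]
wrist_force: [0.6, 0.8, -0.1]
opening: 1.0
grip_force: 0.0
```

```bash
cat >> h.py <<'E'
def kn(c,f,p,r=30):
    x0,y0=int(p[0]-r),int(p[1]-r);g=f[y0:y0+2*r,x0:x0+2*r].max(2)
    n,l,st,ce=cv2.connectedComponentsWithStats((g<75).astype(np.uint8))
    return [(st[i][4],*(ce[i]+[x0,y0]).round(1),st[i][2],st[i][3]) for i in range(1,n) if st[i][4]>60]
E
python3 - <<'E'
from h import *
s=read_state();print(s["eef_pos"],s["eef_rot"],s["joints"].round(1))
c=camera_info("wrist");f=grab_frame("wrist");t=grab_frame("top")
p=proj("wrist",[.4807,-.244,.045],c);print(p)
for b in kn(c,f,p): print(b,w("wrist",b[1],b[2],.045,c),w("wrist",b[1],b[2],.04,c))
cv2.imwrite("pics/w4.png",np.hstack([cv2.resize(f,(384,240)),cv2.resize(t[130:290,165:421],(384,240))])[:,:,::-1])
E
```

```text
[ 0.480158   -0.24527463  0.19085945] [-1.79987483e+02  2.30538982e-02  1.79794913e+02] [-10.7   6.3  37.6 102.7  -4.   72.3 117.8]
[324.58849455 190.42538762]
```

View pics/w4.png

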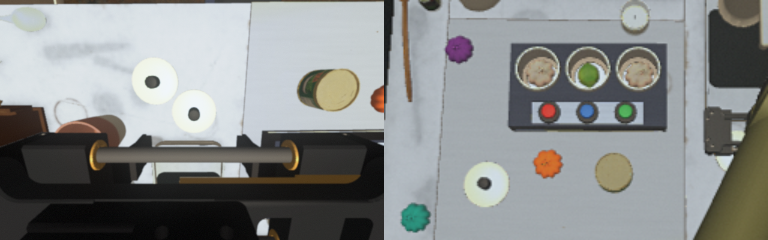

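All three pieces are now in pots, and the lid knob is at wrist pixel about (323,188).

```bash
python3 - <<'E'
from h import *
c=camera_info("wrist");f=grab_frame("wrist");cv2.imwrite("pics/raw.png",f)
print(f[180:200:5,300:350:5].max(2))
g=f[150:225,280:370].max(2)
n,l,st,ce=cv2.connectedComponentsWithStats((g<110).astype(np.uint8))
for i in range(1,n):
  if st[i][4]>60:
    u,v=ce[i]+[280,150];print(st[i],u,v,w("wrist",u,v,.045,c),w("wrist",u,v,.035,c))
E
```

```text
[[246 246 247 132  68  92 248 247 246 246]
 [246 246 243  86 104  94 218 247 245 246]
 [246 246 204  93 101 100 146 246 246 245]
 [246 246 237  90  96  94 209 245 246 245]]
[ 32  29  18  21 307] 320.3778501628665 189.15635179153094 [ 0.47990277 -0.24582834] [ 0.48207247 -0.24591879]
```

Request:
jog_arm --deltas '[{"dx": -0.02,"dy": 0,"dz": 0.8,"ax": 0,"ay": 0,"az": 0,"fingers": -1},{"dx": 0,"dy": 0,"dz": 0.8,"ax": 0,"ay": 0,"az": 0,"fingers": -1},{"dx": 0,"dy": 0,"dz": 0.8,"ax": 0,"ay": 0,"az": 0,"fingers": -1},{"dx": 0,"dy": 0,"dz": 0.8,"ax": 0,"ay": 0,"az": 0,"fingers": -0.5},{"dx": 0,"dy": 0,"dz": 0.8,"ax": 0,"ay": 0,"az": 0,"fingers": -0.3}]'

```text
time_s: 18.47
eef_pos: [0.4821, -0.2417, 0.0294]
eef_rot: [179.9, 0.1, -179.8]
wrist_force: [0.9, 0.4, 0.8]
opening: 0.913
grip_force: 0.0
```

Request:
jog_arm --deltas '[{"dx": 0,"dy": 0,"dz": 0.13,"ax": 0,"ay": 0,"az": 0,"fingers": -0.1},{"dx": 0,"dy": 0,"dz": 0.13,"ax": 0,"ay": 0,"az": 0,"fingers": 0},{"dx": 0,"dy": 0,"dz": 0,"ax": 0,"ay": 0,"az": 0,"fingers": 0},{"dx": 0,"dy": 0,"dz": 0,"ax": 0,"ay": 0,"az": 0,"fingers": 1},{"dx": 0,"dy": 0,"dz": 0,"ax": 0,"ay": 0,"az": 0,"fingers": 1}]'

```text
time_s: 18.88
eef_pos: [0.4831, -0.2441, 0.0221]
eef_rot: [-180.0, 0.2, -180.0]
wrist_force: [0.5, -0.3, 0.5]
opening: 0.554
grip_force: 0.0
```

Request:
jog_arm --deltas '[{"dx": 0,"dy": 0,"dz": 0,"ax": 0,"ay": 0,"az": 0,"fingers": 1},{"dx": 0,"dy": 0,"dz": 0,"ax": 0,"ay": 0,"az": 0,"fingers": 1},{"dx": 0,"dy": 0,"dz": 0,"ax": 0,"ay": 0,"az": 0,"fingers": 1},{"dx": 0,"dy": 0,"dz": 0,"ax": 0,"ay": 0,"az": 0,"fingers": 1},{"dx": 0,"dy": 0,"dz": 0,"ax": 0,"ay": 0,"az": 0,"fingers": 1}]'

```text
time_s: 19.3
eef_pos: [0.4819, -0.244, 0.0207]
eef_rot: [-180.0, 0.1, 180.0]
wrist_force: [-0.6, 0.3, 2.7]
opening: 0.267
grip_force: 30.0
```

Request:
jog_arm --deltas '[{"dx": 0,"dy": 0,"dz": -0.3,"ax": 0,"ay": 0,"az": 0,"fingers": 1},{"dx": 0,"dy": 0,"dz": -0.8,"ax": 0,"ay": 0,"az": 0,"fingers": 1},{"dx": 0,"dy": 0,"dz": -0.8,"ax": 0,"ay": 0,"az": 0,"fingers": 1},{"dx": 0,"dy": 0,"dz": -0.8,"ax": 0,"ay": 0,"az": 0,"fingers": 1},{"dx": 0,"dy": 0,"dz": -0.8,"ax": 0,"ay": 0,"az": 0,"fingers": 1}]'

```text
time_s: 19.72
eef_pos: [0.4808, -0.2438, 0.162]
eef_rot: [180.0, -0.0, 180.0]
wrist_force: [-0.1, 0.7, -1.3]
opening: 0.267
grip_force: 30.0
```

Request:
jog_arm --deltas '[{"dx": 0,"dy": 0.8,"dz": 0,"ax": 0,"ay": 0,"az": 0,"fingers": 1},{"dx": 0,"dy": 0.8,"dz": 0,"ax": 0,"ay": 0,"az": 0,"fingers": 1},{"dx": 0,"dy": 0.8,"dz": 0,"ax": 0,"ay": 0,"az": 0,"fingers": 1},{"dx": 0,"dy": 0.8,"dz": 0,"ax": 0,"ay": 0,"az": 0,"fingers": 1},{"dx": 0,"dy": 0.8,"dz": 0,"ax": 0,"ay": 0,"az": 0,"fingers": 1}]'

```text
time_s: 20.13
eef_pos: [0.4809, -0.0825, 0.1608]
eef_rot: [180.0, 0.0, 180.0]
wrist_force: [-0.3, 0.2, -1.7]
opening: 0.268
grip_force: 30.0
```

Request:
jog_arm --deltas '[{"dx": -0.79,"dy": 0.5,"dz": 0,"ax": 0,"ay": 0,"az": 0,"fingers": 1},{"dx": -0.79,"dy": 0.5,"dz": 0,"ax": 0,"ay": 0,"az": 0,"fingers": 1},{"dx": -0.79,"dy": 0,"dz": 0,"ax": 0,"ay": 0,"az": 0,"fingers": 1},{"dx": -0.79,"dy": 0,"dz": 0,"ax": 0,"ay": 0,"az": 0,"fingers": 1},{"dx": -0.79,"dy": 0,"dz": 0,"ax": 0,"ay": 0,"az": 0,"fingers": 1}]'

```text
time_s: 20.55
eef_pos: [0.6405, -0.0428, 0.1605]
eef_rot: [180.0, -0.0, -179.9]
wrist_force: [0.7, 0.8, 0.1]
opening: 0.263
grip_force: 30.0
```

Request:
jog_arm --deltas '[{"dx": 0,"dy": 0,"dz": 0.5,"ax": 0,"ay": 0,"az": 0,"fingers": 1},{"dx": 0,"dy": 0,"dz": 0.5,"ax": 0,"ay": 0,"az": 0,"fingers": 1},{"dx": 0,"dy": 0,"dz": 0,"ax": 0,"ay": 0,"az": 0,"fingers": 1},{"dx": 0,"dy": 0,"dz": 0,"ax": 0,"ay": 0,"az": 0,"fingers": 1},{"dx": 0,"dy": 0,"dz": 0,"ax": 0,"ay": 0,"az": 0,"fingers": 1}]'

```text
time_s: 20.97
eef_pos: [0.6396, -0.0438, 0.1214]
eef_rot: [180.0, 0.1, 180.0]
wrist_force: [0.0, 0.1, -1.3]
opening: 0.266
grip_force: 30.0
```

```bash
python3 - <<'E'
from h import *
s=read_state();print(s["eef_pos"],s["eef_rot"],s["joints"].round(1),s["grip_force"])
c=camera_info("wrist");f=grab_frame("wrist");t=grab_frame("scene");cv2.imwrite("pics/raw.png",f)
cv2.imwrite("pics/w5.png",np.hstack([cv2.resize(f,(400,250)),cv2.resize(t[120:245,200:400],(400,250))])[:,:,::-1])
for p in [(.6385,-.0418),(.6374,.0582),(.6365,.1582)]: print(proj("scene",[*p,.084]),proj("wrist",[*p,.084],c))
E
```

```text
[ 0.63964771 -0.04384501  0.12140021] [1.79995267e+02 5.77052785e-02 1.79986968e+02] [-20.5  22.4  27.9  92.6 -11.1  67.7  99.8] 29.999818936921656
[306.95428727 168.8577995 ] [326.27075123 219.58100514]
[279.99420283 180.15052434] [460.1488817  218.32058946]
[251.91347126 191.85918089] [594.32581175 217.31217918]
```

View pics/w5.png

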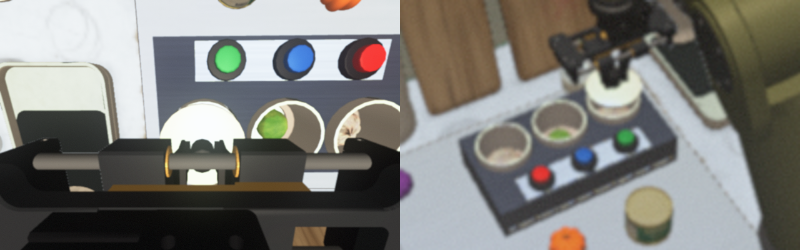

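```bash
python3 - <<'E'
from h import *
c=camera_info("wrist");f=cv2.imread("pics/raw.png");g=f.min(2)
from scipy.optimize import least_squares
pts=[]
for r in range(170,222,4):
    row=g[r,225:425].astype(int); idx=np.where(row>150)[0]
    seg=[i for i in idx]; 
    # run containing centre ~ 323-225
    k=[i for i in idx if True]
    if not k: continue
    runs=np.split(np.array(k),np.where(np.diff(k)>1)[0]+1); q=max(runs,key=len); 
    print(r,q[0]+225,q[-1]+225)
    pts+= [(q[0]+224.5,r),(q[-1]+225.5,r)]
W=np.array([w("wrist",u,v,.1115-.003,c) for u,v in pts])
s=least_squares(lambda p:np.hypot(W[:,0]-p[0],W[:,1]-p[1])-.046,[.638,-.043],loss="soft_l1",f_scale=.001)
print(s.x,(s.fun*1000).round(1))
E
```

```text
170 298 357
174 286 364
178 283 367
182 277 371
186 273 374
190 269 377
194 266 380
198 263 383
202 261 385
206 259 387
210 257 389
214 225 390
218 234 391
[ 0.64054353 -0.04410773] [-0.8  1.5  0.3  1.6 -0.8  0.6 -0.4  0.3 -0.5 -0.2 -0.3 -0.4 -0.3 -0.4
 -0.  -0.2 -0.1 -0.2  0.  -0.1  0.3  0.2 20.   0.1 13.9  0.2]
```

Request:
jog_arm --deltas '[{"dx": 0.05,"dy": 0.05,"dz": 0.1,"ax": 0,"ay": 0,"az": 0,"fingers": 1},{"dx": 0,"dy": 0,"dz": 0.1,"ax": 0,"ay": 0,"az": 0,"fingers": 1},{"dx": 0,"dy": 0,"dz": 0.1,"ax": 0,"ay": 0,"az": 0,"fingers": 1},{"dx": 0,"dy": 0,"dz": 0.1,"ax": 0,"ay": 0,"az": 0,"fingers": 1},{"dx": 0,"dy": 0,"dz": 0.05,"ax": 0,"ay": 0,"az": 0,"fingers": 1}]'

```text
time_s: 21.48
eef_pos: [0.637, -0.0416, 0.1013]
eef_rot: [180.0, -0.1, -180.0]
wrist_force: [0.2, -0.1, -1.4]
opening: 0.272
grip_force: 30.0
```

Request:
jog_arm --deltas '[{"dx": 0,"dy": 0,"dz": 0.04,"ax": 0,"ay": 0,"az": 0,"fingers": 1},{"dx": 0,"dy": 0,"dz": 0.04,"ax": 0,"ay": 0,"az": 0,"fingers": 1},{"dx": 0,"dy": 0,"dz": 0.04,"ax": 0,"ay": 0,"az": 0,"fingers": 1},{"dx": 0,"dy": 0,"dz": 0,"ax": 0,"ay": 0,"az": 0,"fingers": 1},{"dx": 0,"dy": 0,"dz": 0,"ax": 0,"ay": 0,"az": 0,"fingers": 1}]'

```text
time_s: 21.9
eef_pos: [0.6374, -0.0417, 0.1003]
eef_rot: [179.9, 0.0, 180.0]
wrist_force: [-7.3, 1.7, 14.3]
opening: 0.265
grip_force: 30.0
```

Request:
jog_arm --deltas '[{"dx": 0,"dy": 0,"dz": 0,"ax": 0,"ay": 0,"az": 0,"fingers": 0.2},{"dx": 0,"dy": 0,"dz": 0,"ax": 0,"ay": 0,"az": 0,"fingers": 0.2},{"dx": 0,"dy": 0,"dz": 0,"ax": 0,"ay": 0,"az": 0,"fingers": 0},{"dx": 0,"dy": 0,"dz": -0.2,"ax": 0,"ay": 0,"az": 0,"fingers": 0},{"dx": 0,"dy": 0,"dz": -0.3,"ax": 0,"ay": 0,"az": 0,"fingers": 0}]'

```text
time_s: 22.32
eef_pos: [0.6364, -0.0417, 0.1165]
eef_rot: [-180.0, -0.2, -180.0]
wrist_force: [-0.1, 0.8, -0.8]
opening: 0.48
grip_force: 0.0
```

Request:
jog_arm --deltas '[{"dx": 0,"dy": 0,"dz": -0.8,"ax": 0,"ay": 0,"az": 0,"fingers": 0},{"dx": 0,"dy": 0,"dz": -0.8,"ax": 0,"ay": 0,"az": 0,"fingers": 0},{"dx": 0.8,"dy": 0,"dz": -0.5,"ax": 0,"ay": 0,"az": 0,"fingers": 0},{"dx": 0.8,"dy": 0,"dz": 0,"ax": 0,"ay": 0,"az": 0,"fingers": 0},{"dx": 0.8,"dy": 0,"dz": 0,"ax": 0,"ay": 0,"az": 0,"fingers": 0}]'

```text
time_s: 22.73
eef_pos: [0.5419, -0.0424, 0.2039]
eef_rot: [-180.0, 0.2, 180.0]
wrist_force: [-0.2, -0.0, 0.1]
opening: 0.497
grip_force: 0.0
```

Request:
jog_arm --deltas '[{"dx": 0.8,"dy": -0.5,"dz": 0,"ax": 0,"ay": 0,"az": 0,"fingers": -1},{"dx": 0.8,"dy": -0.8,"dz": 0,"ax": 0,"ay": 0,"az": 0,"fingers": -1},{"dx": 0.7,"dy": -0.8,"dz": 0,"ax": 0,"ay": 0,"az": 0,"fingers": -1},{"dx": 0.7,"dy": -0.8,"dz": 0,"ax": 0,"ay": 0,"az": 0,"fingers": -1},{"dx": 0,"dy": -0.8,"dz": 0,"ax": 0,"ay": 0,"az": 0,"fingers": -1}]'

```text
time_s: 23.15
eef_pos: [0.4208, -0.1875, 0.2023]
eef_rot: [179.8, 0.0, 179.9]
wrist_force: [1.6, 0.5, 0.9]
opening: 0.798
grip_force: 0.0
```

Request:
jog_arm --deltas '[{"dx": 0,"dy": -0.8,"dz": 0,"ax": 0,"ay": 0,"az": 0,"fingers": -1},{"dx": 0,"dy": -0.8,"dz": 0,"ax": 0,"ay": 0,"az": 0,"fingers": -1},{"dx": 0,"dy": -0.8,"dz": 0,"ax": 0,"ay": 0,"az": 0,"fingers": -1},{"dx": 0,"dy": -0.8,"dz": 0,"ax": 0,"ay": 0,"az": 0,"fingers": -1},{"dx": 0,"dy": 0,"dz": 0,"ax": 0,"ay": 0,"az": 0,"fingers": -1}]'

```text
time_s: 23.57
eef_pos: [0.4234, -0.3213, 0.203]
eef_rot: [-179.7, 0.1, 179.5]
wrist_force: [-1.1, -0.5, 0.1]
opening: 0.99
grip_force: 0.0
```

```bash
cat >> h.py <<'E'
def knw(est,r=40):
    """knob centre by the wrist camera near est"""
    c=camera_info("wrist");f=grab_frame("wrist");u0,v0=proj("wrist",[*est,.04],c)
    x0,y0=int(u0-r),max(0,int(v0-r));g=f[y0:y0+2*r,x0:x0+2*r].max(2)
    n,l,st,ce=cv2.connectedComponentsWithStats((g<125).astype(np.uint8))
    return f,[(st[i][:5],w("wrist",*(ce[i]+[x0,y0]),.04,c).round(4)) for i in range(1,n) if st[i][4]>100]
E
python3 - <<'E'
from h import *
s=read_state();print(s["eef_pos"],s["eef_rot"],s["joints"].round(1))
f,k=knw((.4198,-.3206));print(k)
t=grab_frame("top");a=grab_frame("scene")
cv2.imwrite("pics/w6.png",np.hstack([cv2.resize(a[120:245,200:360],(384,300)),cv2.resize(t[140:270,220:388],(388,300))])[:,:,::-1])
print(w("top",*rim(t,335,175)[:2],.084))
E
```

```text
[ 0.42338966 -0.32128469  0.20298696] [-1.79667854e+02  6.16212229e-02  1.79509839e+02] [-10.5   4.7  47.4 103.2  -3.4  73.4 127.3]
[(array([ 30,  30,  18,  22, 303], dtype=int32), array([ 0.4196, -0.3235]))]
[ 0.6390071  -0.04213651]
```

View pics/w6.png

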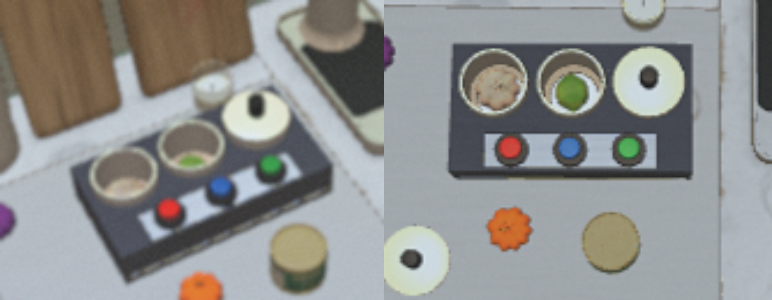

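The lid on pot C sits flat, at (255,110) left and (648,80) right. Lid_1 hasn't moved. Next I take lid_3.

Request:
jog_arm --deltas '[{"dx": 0.07,"dy": -0.05,"dz": 0.85,"ax": 0,"ay": 0,"az": 0,"fingers": -1},{"dx": 0,"dy": 0,"dz": 0.85,"ax": 0,"ay": 0,"az": 0,"fingers": -1},{"dx": 0,"dy": 0,"dz": 0.85,"ax": 0,"ay": 0,"az": 0,"fingers": -1},{"dx": 0,"dy": 0,"dz": 0.85,"ax": 0,"ay": 0,"az": 0,"fingers": -0.5},{"dx": 0,"dy": 0,"dz": 0.8,"ax": 0,"ay": 0,"az": 0,"fingers": -0.3}]'

```text
time_s: 24.13
eef_pos: [0.4232, -0.3135, 0.0321]
eef_rot: [179.9, 0.1, -179.8]
wrist_force: [0.9, 0.3, -0.3]
opening: 0.921
grip_force: 0.0
```

Request:
jog_arm --deltas '[{"dx": 0,"dy": 0,"dz": 0.15,"ax": 0,"ay": 0,"az": 0,"fingers": -0.1},{"dx": 0,"dy": 0,"dz": 0.15,"ax": 0,"ay": 0,"az": 0,"fingers": 0},{"dx": 0,"dy": 0,"dz": 0,"ax": 0,"ay": 0,"az": 0,"fingers": 0},{"dx": 0,"dy": 0,"dz": 0,"ax": 0,"ay": 0,"az": 0,"fingers": 0},{"dx": 0,"dy": 0,"dz": 0,"ax": 0,"ay": 0,"az": 0,"fingers": 0}]'

```text
time_s: 24.55
eef_pos: [0.4239, -0.3165, 0.0233]
eef_rot: [-179.9, 0.2, -180.0]
wrist_force: [0.1, 0.0, 0.5]
opening: 0.563
grip_force: 0.0
```

Request:
jog_arm --deltas '[{"dx": 0.08,"dy": -0.17,"dz": 0.05,"ax": 0,"ay": 0,"az": 0,"fingers": 0},{"dx": 0,"dy": 0,"dz": 0,"ax": 0,"ay": 0,"az": 0,"fingers": 0},{"dx": 0,"dy": 0,"dz": 0,"ax": 0,"ay": 0,"az": 0,"fingers": 1},{"dx": 0,"dy": 0,"dz": 0,"ax": 0,"ay": 0,"az": 0,"fingers": 1},{"dx": 0,"dy": 0,"dz": 0,"ax": 0,"ay": 0,"az": 0,"fingers": 1}]'

```text
time_s: 24.97
eef_pos: [0.4192, -0.3227, 0.0195]
eef_rot: [180.0, 0.0, 180.0]
wrist_force: [-1.0, 0.3, 0.0]
opening: 0.356
grip_force: 0.0
```

Request:
jog_arm --deltas '[{"dx": 0,"dy": 0,"dz": 0,"ax": 0,"ay": 0,"az": 0,"fingers": 1},{"dx": 0,"dy": 0,"dz": 0,"ax": 0,"ay": 0,"az": 0,"fingers": 1},{"dx": 0,"dy": 0,"dz": 0,"ax": 0,"ay": 0,"az": 0,"fingers": 1},{"dx": 0,"dy": 0,"dz": 0,"ax": 0,"ay": 0,"az": 0,"fingers": 1},{"dx": 0,"dy": 0,"dz": 0,"ax": 0,"ay": 0,"az": 0,"fingers": 1}]'

```text
time_s: 25.38
eef_pos: [0.4192, -0.3226, 0.0194]
eef_rot: [180.0, 0.0, -180.0]
wrist_force: [0.3, 0.3, 1.9]
opening: 0.269
grip_force: 30.0
```

Request:
jog_arm --deltas '[{"dx": 0,"dy": 0,"dz": -0.3,"ax": 0,"ay": 0,"az": 0,"fingers": 1},{"dx": 0,"dy": 0,"dz": -0.8,"ax": 0,"ay": 0,"az": 0,"fingers": 1},{"dx": 0,"dy": 0,"dz": -0.8,"ax": 0,"ay": 0,"az": 0,"fingers": 1},{"dx": 0,"dy": 0,"dz": -0.8,"ax": 0,"ay": 0,"az": 0,"fingers": 1},{"dx": 0,"dy": 0,"dz": -0.8,"ax": 0,"ay": 0,"az": 0,"fingers": 1}]'

```text
time_s: 25.8
eef_pos: [0.4185, -0.3229, 0.1613]
eef_rot: [180.0, -0.0, 180.0]
wrist_force: [0.4, 0.1, -1.3]
opening: 0.269
grip_force: 30.0
```

Request:
jog_arm --deltas '[{"dx": 0,"dy": 0.8,"dz": 0,"ax": 0,"ay": 0,"az": 0,"fingers": 1},{"dx": 0,"dy": 0.8,"dz": 0,"ax": 0,"ay": 0,"az": 0,"fingers": 1},{"dx": 0,"dy": 0.8,"dz": 0,"ax": 0,"ay": 0,"az": 0,"fingers": 1},{"dx": 0,"dy": 0.8,"dz": 0,"ax": 0,"ay": 0,"az": 0,"fingers": 1},{"dx": 0,"dy": 0.8,"dz": 0,"ax": 0,"ay": 0,"az": 0,"fingers": 1}]'

```text
time_s: 26.22
eef_pos: [0.4187, -0.1616, 0.1601]
eef_rot: [180.0, 0.1, 180.0]
wrist_force: [-0.1, 0.8, -1.3]
opening: 0.269
grip_force: 30.0
```

Request:
jog_arm --deltas '[{"dx": -0.5,"dy": 0.8,"dz": 0,"ax": 0,"ay": 0,"az": 0,"fingers": 1},{"dx": -0.5,"dy": 0.8,"dz": 0,"ax": 0,"ay": 0,"az": 0,"fingers": 1},{"dx": -0.5,"dy": 0.8,"dz": 0,"ax": 0,"ay": 0,"az": 0,"fingers": 1},{"dx": -0.5,"dy": 0.8,"dz": 0,"ax": 0,"ay": 0,"az": 0,"fingers": 1},{"dx": -0.5,"dy": 0.8,"dz": 0,"ax": 0,"ay": 0,"az": 0,"fingers": 1}]'

```text
time_s: 26.63
eef_pos: [0.5197, -0.0013, 0.1601]
eef_rot: [180.0, 0.0, 180.0]
wrist_force: [1.3, -1.5, -1.0]
opening: 0.267
grip_force: 30.0
```

Request:
jog_arm --deltas '[{"dx": -0.74,"dy": 0.38,"dz": 0,"ax": 0,"ay": 0,"az": 0,"fingers": 1},{"dx": -0.74,"dy": 0.38,"dz": 0,"ax": 0,"ay": 0,"az": 0,"fingers": 1},{"dx": -0.74,"dy": 0.38,"dz": 0,"ax": 0,"ay": 0,"az": 0,"fingers": 1},{"dx": -0.74,"dy": 0.38,"dz": 0,"ax": 0,"ay": 0,"az": 0,"fingers": 1},{"dx": 0,"dy": 0,"dz": 0,"ax": 0,"ay": 0,"az": 0,"fingers": 1}]'

```text
time_s: 27.05
eef_pos: [0.6414, 0.0631, 0.1582]
eef_rot: [-180.0, 0.1, -179.7]
wrist_force: [-1.2, 1.5, -1.5]
opening: 0.267
grip_force: 30.0
```

Request:
jog_arm --deltas '[{"dx": 0,"dy": 0,"dz": 0.5,"ax": 0,"ay": 0,"az": 0,"fingers": 1},{"dx": 0,"dy": 0,"dz": 0.5,"ax": 0,"ay": 0,"az": 0,"fingers": 1},{"dx": 0,"dy": 0,"dz": 0,"ax": 0,"ay": 0,"az": 0,"fingers": 1},{"dx": 0,"dy": 0,"dz": 0,"ax": 0,"ay": 0,"az": 0,"fingers": 1},{"dx": 0,"dy": 0,"dz": 0,"ax": 0,"ay": 0,"az": 0,"fingers": 1}]'

```text
time_s: 27.47
eef_pos: [0.6379, 0.0579, 0.1207]
eef_rot: [180.0, 0.1, 180.0]
wrist_force: [0.1, 0.3, -1.6]
opening: 0.268
grip_force: 30.0
```

```bash
cat >> h.py <<'E'
from scipy.optimize import least_squares
def held():
    """centre of the held lid from the visible arc of its flange"""
    s=read_state();P=s["eef_pos"];c=camera_info("wrist");f=grab_frame("wrist");g=f.min(2)
    z=P[2]-.0203+.0085;cx,_=proj("wrist",[P[0],P[1],z],c);x0=int(cx)-100;pts=[]
    for r in range(174,214,4):
        k=np.where(g[r,x0:x0+200]>150)[0];runs=np.split(k,np.where(np.diff(k)>1)[0]+1)
        q=[a for a in runs if len(a) and a[0]<=100<=a[-1]]
        if q and len(q[0])<145: pts+=[(q[0][0]+x0-.5,r),(q[0][-1]+x0+.5,r)]
    W=np.array([w("wrist",u,v,z,c) for u,v in pts])
    o=least_squares(lambda p:np.hypot(W[:,0]-p[0],W[:,1]-p[1])-.046,P[:2],loss="soft_l1",f_scale=.001)
    print("tcp",P.round(4),"lid",o.x.round(4),"res",(o.fun*1000).round(1),s["grip_force"])
E
python3 -c "
from h import *
held()"
```

```text
tcp [0.6379 0.0579 0.1207] lid [0.64   0.0577] res [ 0.5  1.5 -0.2  0.7 -0.5 -0.3 -0.1 -0.2 -0.1 -0.2 -0.2 -0.4 -0.2  0.1
  0.1 -0.1  0.1 -0.2  0.2 -0. ] 30.00002397224307
```

Request:
jog_arm --deltas '[{"dx": 0.05,"dy": 0.01,"dz": 0.1,"ax": 0,"ay": 0,"az": 0,"fingers": 1},{"dx": 0,"dy": 0,"dz": 0.1,"ax": 0,"ay": 0,"az": 0,"fingers": 1},{"dx": 0,"dy": 0,"dz": 0.1,"ax": 0,"ay": 0,"az": 0,"fingers": 1},{"dx": 0,"dy": 0,"dz": 0.1,"ax": 0,"ay": 0,"az": 0,"fingers": 1},{"dx": 0,"dy": 0,"dz": 0.05,"ax": 0,"ay": 0,"az": 0,"fingers": 1}]'

```text
time_s: 27.93
eef_pos: [0.6351, 0.0585, 0.1006]
eef_rot: [-180.0, -0.0, -180.0]
wrist_force: [0.3, -0.7, -2.0]
opening: 0.266
grip_force: 30.0
```

Request:
jog_arm --deltas '[{"dx": 0,"dy": 0,"dz": 0.04,"ax": 0,"ay": 0,"az": 0,"fingers": 1},{"dx": 0,"dy": 0,"dz": 0.04,"ax": 0,"ay": 0,"az": 0,"fingers": 1},{"dx": 0,"dy": 0,"dz": 0.04,"ax": 0,"ay": 0,"az": 0,"fingers": 1},{"dx": 0,"dy": 0,"dz": 0,"ax": 0,"ay": 0,"az": 0,"fingers": 1},{"dx": 0,"dy": 0,"dz": 0,"ax": 0,"ay": 0,"az": 0,"fingers": 1}]'

```text
time_s: 28.35
eef_pos: [0.6355, 0.0585, 0.0989]
eef_rot: [179.9, -0.0, 180.0]
wrist_force: [-5.5, 1.0, 11.0]
opening: 0.27
grip_force: 30.0
```

Request:
jog_arm --deltas '[{"dx": 0,"dy": 0,"dz": 0,"ax": 0,"ay": 0,"az": 0,"fingers": 0.2},{"dx": 0,"dy": 0,"dz": 0,"ax": 0,"ay": 0,"az": 0,"fingers": 0.2},{"dx": 0,"dy": 0,"dz": 0,"ax": 0,"ay": 0,"az": 0,"fingers": 0},{"dx": 0,"dy": 0,"dz": -0.2,"ax": 0,"ay": 0,"az": 0,"fingers": 0},{"dx": 0,"dy": 0,"dz": -0.3,"ax": 0,"ay": 0,"az": 0,"fingers": 0}]'

```text
time_s: 28.77
eef_pos: [0.6345, 0.0584, 0.1157]
eef_rot: [-180.0, -0.2, 180.0]
wrist_force: [1.0, 0.6, 1.0]
opening: 0.482
grip_force: 0.0
```

Request:
jog_arm --deltas '[{"dx": 0,"dy": 0,"dz": -0.8,"ax": 0,"ay": 0,"az": 0,"fingers": 0},{"dx": 0,"dy": 0,"dz": -0.8,"ax": 0,"ay": 0,"az": 0,"fingers": 0},{"dx": 0.7,"dy": 0.63,"dz": -0.4,"ax": 0,"ay": 0,"az": 0,"fingers": 0},{"dx": 0.7,"dy": 0.63,"dz": 0,"ax": 0,"ay": 0,"az": 0,"fingers": 0},{"dx": 0.7,"dy": 0.63,"dz": 0,"ax": 0,"ay": 0,"az": 0,"fingers": 0}]'

```text
time_s: 29.18
eef_pos: [0.5521, 0.1344, 0.1994]
eef_rot: [179.9, 0.3, 179.9]
wrist_force: [-0.5, 0.9, -0.6]
opening: 0.501
grip_force: 0.0
```

Request:
jog_arm --deltas '[{"dx": 0.7,"dy": 0.63,"dz": 0,"ax": 0,"ay": 0,"az": 0,"fingers": -1},{"dx": 0.7,"dy": 0.63,"dz": 0,"ax": 0,"ay": 0,"az": 0,"fingers": -1},{"dx": 0.7,"dy": 0.63,"dz": 0,"ax": 0,"ay": 0,"az": 0,"fingers": -1},{"dx": 0.7,"dy": 0.63,"dz": 0,"ax": 0,"ay": 0,"az": 0,"fingers": -1},{"dx": 0.7,"dy": 0.63,"dz": 0,"ax": 0,"ay": 0,"az": 0,"fingers": -1}]'

```text
time_s: 29.6
eef_pos: [0.4105, 0.2611, 0.1981]
eef_rot: [179.9, 0.1, 180.0]
wrist_force: [0.4, 0.9, 0.1]
opening: 0.796
grip_force: 0.0
```

Request:
jog_arm --deltas '[{"dx": 0,"dy": 0,"dz": 0,"ax": 0,"ay": 0,"az": 0,"fingers": -1},{"dx": 0,"dy": 0,"dz": 0,"ax": 0,"ay": 0,"az": 0,"fingers": -1},{"dx": 0,"dy": 0,"dz": 0,"ax": 0,"ay": 0,"az": 0,"fingers": -1},{"dx": 0,"dy": 0,"dz": 0,"ax": 0,"ay": 0,"az": 0,"fingers": -1},{"dx": 0,"dy": 0,"dz": 0,"ax": 0,"ay": 0,"az": 0,"fingers": -1}]'

```text
time_s: 30.02
eef_pos: [0.4127, 0.2589, 0.1969]
eef_rot: [180.0, 0.0, 179.8]
wrist_force: [0.3, 0.5, -0.4]
opening: 0.993
grip_force: 0.0
```

```bash
python3 - <<'E'
from h import *
s=read_state();print(s["eef_pos"],s["eef_rot"],s["joints"].round(1))
f,k=knw((.41,.2598));print(k)
t=grab_frame("top");a=grab_frame("scene")
cv2.imwrite("pics/w7.png",np.hstack([cv2.resize(f,(384,240)),cv2.resize(t[140:220,240:368],(384,240))])[:,:,::-1])
E
```

```text
[0.41269346 0.25893159 0.19688183] [1.79997129e+02 3.20637197e-02 1.79839003e+02] [-51.7  -1.1  16.3 108.2   0.3  72.8  54.4]
[(array([ 34,  31,  18,  21, 300], dtype=int32), array([0.4108, 0.2629]))]
```

View pics/w7.png

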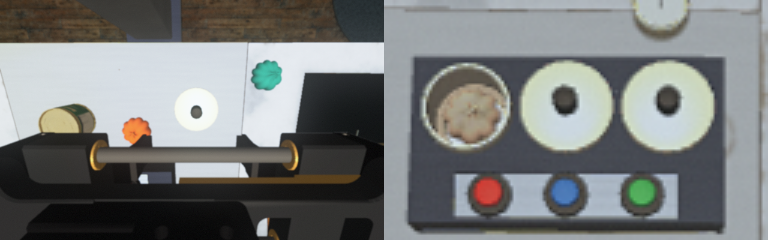

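Pots B and C are covered. The lid_1 knob at wrist pixel (327,187) gives (0.411, 0.263).

Request:
jog_arm --deltas '[{"dx": 0.03,"dy": 0.1,"dz": 0.8,"ax": 0,"ay": 0,"az": 0,"fingers": -1},{"dx": 0,"dy": 0,"dz": 0.8,"ax": 0,"ay": 0,"az": 0,"fingers": -1},{"dx": 0,"dy": 0,"dz": 0.8,"ax": 0,"ay": 0,"az": 0,"fingers": -1},{"dx": 0,"dy": 0,"dz": 0.8,"ax": 0,"ay": 0,"az": 0,"fingers": -0.5},{"dx": 0,"dy": 0,"dz": 0.8,"ax": 0,"ay": 0,"az": 0,"fingers": -0.3}]'

```text
time_s: 30.58
eef_pos: [0.4107, 0.2638, 0.0353]
eef_rot: [180.0, 0.0, 180.0]
wrist_force: [0.1, 0.7, -0.3]
opening: 0.918
grip_force: 0.0
```

Request:
jog_arm --deltas '[{"dx": 0,"dy": 0,"dz": 0.15,"ax": 0,"ay": 0,"az": 0,"fingers": -0.1},{"dx": 0,"dy": 0,"dz": 0.15,"ax": 0,"ay": 0,"az": 0,"fingers": 0},{"dx": 0,"dy": 0,"dz": 0,"ax": 0,"ay": 0,"az": 0,"fingers": 0},{"dx": 0,"dy": 0,"dz": 0,"ax": 0,"ay": 0,"az": 0,"fingers": 0},{"dx": 0,"dy": 0,"dz": 0,"ax": 0,"ay": 0,"az": 0,"fingers": 0}]'

```text
time_s: 31.0
eef_pos: [0.4117, 0.2651, 0.0265]
eef_rot: [179.9, 0.2, 180.0]
wrist_force: [0.7, 0.5, 0.8]
opening: 0.561
grip_force: 0.0
```

Request:
jog_arm --deltas '[{"dx": 0,"dy": -0.05,"dz": 0.15,"ax": 0,"ay": 0,"az": 0,"fingers": 0},{"dx": 0,"dy": 0,"dz": 0,"ax": 0,"ay": 0,"az": 0,"fingers": 0},{"dx": 0,"dy": 0,"dz": 0,"ax": 0,"ay": 0,"az": 0,"fingers": 1},{"dx": 0,"dy": 0,"dz": 0,"ax": 0,"ay": 0,"az": 0,"fingers": 1},{"dx": 0,"dy": 0,"dz": 0,"ax": 0,"ay": 0,"az": 0,"fingers": 1}]'

```text
time_s: 31.42
eef_pos: [0.4104, 0.2622, 0.0188]
eef_rot: [180.0, 0.0, -180.0]
wrist_force: [0.3, -0.4, -0.2]
opening: 0.354
grip_force: 0.0
```

Request:
jog_arm --deltas '[{"dx": 0,"dy": 0,"dz": 0,"ax": 0,"ay": 0,"az": 0,"fingers": 1},{"dx": 0,"dy": 0,"dz": 0,"ax": 0,"ay": 0,"az": 0,"fingers": 1},{"dx": 0,"dy": 0,"dz": 0,"ax": 0,"ay": 0,"az": 0,"fingers": 1},{"dx": 0,"dy": 0,"dz": 0,"ax": 0,"ay": 0,"az": 0,"fingers": 1},{"dx": 0,"dy": 0,"dz": 0,"ax": 0,"ay": 0,"az": 0,"fingers": 1}]'

```text
time_s: 31.83
eef_pos: [0.4104, 0.2623, 0.0187]
eef_rot: [180.0, 0.0, -180.0]
wrist_force: [0.5, 0.8, 1.3]
opening: 0.266
grip_force: 30.0
```

Request:
jog_arm --deltas '[{"dx": 0,"dy": 0,"dz": -0.3,"ax": 0,"ay": 0,"az": 0,"fingers": 1},{"dx": 0,"dy": 0,"dz": -0.8,"ax": 0,"ay": 0,"az": 0,"fingers": 1},{"dx": 0,"dy": 0,"dz": -0.8,"ax": 0,"ay": 0,"az": 0,"fingers": 1},{"dx": 0,"dy": 0,"dz": -0.8,"ax": 0,"ay": 0,"az": 0,"fingers": 1},{"dx": 0,"dy": 0,"dz": -0.8,"ax": 0,"ay": 0,"az": 0,"fingers": 1}]'

```text
time_s: 32.25
eef_pos: [0.4098, 0.2614, 0.1595]
eef_rot: [-179.9, -0.0, 180.0]
wrist_force: [1.1, 0.5, -0.7]
opening: 0.268
grip_force: 30.0
```

Request:
jog_arm --deltas '[{"dx": -0.7,"dy": -0.32,"dz": 0,"ax": 0,"ay": 0,"az": 0,"fingers": 1},{"dx": -0.7,"dy": -0.32,"dz": 0,"ax": 0,"ay": 0,"az": 0,"fingers": 1},{"dx": -0.7,"dy": -0.32,"dz": 0,"ax": 0,"ay": 0,"az": 0,"fingers": 1},{"dx": -0.7,"dy": -0.32,"dz": 0,"ax": 0,"ay": 0,"az": 0,"fingers": 1},{"dx": -0.7,"dy": -0.32,"dz": 0,"ax": 0,"ay": 0,"az": 0,"fingers": 1}]'

```text
time_s: 32.67
eef_pos: [0.5511, 0.1972, 0.1581]
eef_rot: [-180.0, -0.0, -180.0]
wrist_force: [0.3, 1.1, -1.6]
opening: 0.267
grip_force: 30.0
```

Request:
jog_arm --deltas '[{"dx": -0.7,"dy": -0.32,"dz": 0,"ax": 0,"ay": 0,"az": 0,"fingers": 1},{"dx": -0.7,"dy": -0.32,"dz": 0,"ax": 0,"ay": 0,"az": 0,"fingers": 1},{"dx": -0.7,"dy": -0.34,"dz": 0,"ax": 0,"ay": 0,"az": 0,"fingers": 1},{"dx": 0,"dy": 0,"dz": 0,"ax": 0,"ay": 0,"az": 0,"fingers": 1},{"dx": 0,"dy": 0,"dz": 0,"ax": 0,"ay": 0,"az": 0,"fingers": 1}]'

```text
time_s: 33.08
eef_pos: [0.635, 0.1565, 0.1572]
eef_rot: [-179.9, -0.1, 179.8]
wrist_force: [-0.2, 0.7, -1.9]
opening: 0.27
grip_force: 30.0
```

Request:
jog_arm --deltas '[{"dx": 0,"dy": 0,"dz": 0.5,"ax": 0,"ay": 0,"az": 0,"fingers": 1},{"dx": 0,"dy": 0,"dz": 0.5,"ax": 0,"ay": 0,"az": 0,"fingers": 1},{"dx": 0,"dy": 0,"dz": 0,"ax": 0,"ay": 0,"az": 0,"fingers": 1},{"dx": 0,"dy": 0,"dz": 0,"ax": 0,"ay": 0,"az": 0,"fingers": 1},{"dx": 0,"dy": 0,"dz": 0,"ax": 0,"ay": 0,"az": 0,"fingers": 1}]'

```text
time_s: 33.5
eef_pos: [0.6341, 0.1597, 0.1195]
eef_rot: [180.0, 0.0, -179.9]
wrist_force: [1.0, -0.5, -1.1]
opening: 0.266
grip_force: 30.0
```

```bash
python3 -c "
from h import *
held()"
```

```text
tcp [0.6341 0.1597 0.1195] lid [0.6365 0.1594] res [-0.3 -0.4  0.  -0.1 -0.3 -0.   0.1  0.   0.1 -0.  -0.1  0.3  0.4  0.3
  0.2  0.1  0.1  0.   0.3  0.2] 29.9999583279714
```

Request:
jog_arm --deltas '[{"dx": 0,"dy": -0.03,"dz": 0.1,"ax": 0,"ay": 0,"az": 0,"fingers": 1},{"dx": 0,"dy": 0,"dz": 0.1,"ax": 0,"ay": 0,"az": 0,"fingers": 1},{"dx": 0,"dy": 0,"dz": 0.1,"ax": 0,"ay": 0,"az": 0,"fingers": 1},{"dx": 0,"dy": 0,"dz": 0.1,"ax": 0,"ay": 0,"az": 0,"fingers": 1},{"dx": 0,"dy": 0,"dz": 0.05,"ax": 0,"ay": 0,"az": 0,"fingers": 1}]'

```text
time_s: 33.97
eef_pos: [0.6339, 0.1576, 0.0997]
eef_rot: [-180.0, -0.1, -180.0]
wrist_force: [0.7, 0.5, -1.1]
opening: 0.268
grip_force: 30.0
```

Request:
jog_arm --deltas '[{"dx": 0,"dy": 0,"dz": 0.04,"ax": 0,"ay": 0,"az": 0,"fingers": 1},{"dx": 0,"dy": 0,"dz": 0.04,"ax": 0,"ay": 0,"az": 0,"fingers": 1},{"dx": 0,"dy": 0,"dz": 0.04,"ax": 0,"ay": 0,"az": 0,"fingers": 1},{"dx": 0,"dy": 0,"dz": 0,"ax": 0,"ay": 0,"az": 0,"fingers": 1},{"dx": 0,"dy": 0,"dz": 0,"ax": 0,"ay": 0,"az": 0,"fingers": 1}]'

```text
time_s: 34.38
eef_pos: [0.6345, 0.1578, 0.0971]
eef_rot: [180.0, 0.0, 180.0]
wrist_force: [-2.4, -0.6, 5.2]
opening: 0.264
grip_force: 30.0
```

Request:
jog_arm --deltas '[{"dx": 0,"dy": 0,"dz": 0,"ax": 0,"ay": 0,"az": 0,"fingers": 0.2},{"dx": 0,"dy": 0,"dz": 0,"ax": 0,"ay": 0,"az": 0,"fingers": 0.2},{"dx": 0,"dy": 0,"dz": 0,"ax": 0,"ay": 0,"az": 0,"fingers": 0},{"dx": 0,"dy": 0,"dz": -0.2,"ax": 0,"ay": 0,"az": 0,"fingers": 0},{"dx": 0,"dy": 0,"dz": -0.3,"ax": 0,"ay": 0,"az": 0,"fingers": 0}]'

```text
time_s: 34.8
eef_pos: [0.6334, 0.1575, 0.115]
eef_rot: [-179.9, -0.1, -180.0]
wrist_force: [0.3, -0.2, 0.3]
opening: 0.481
grip_force: 0.0
```

Request:
jog_arm --deltas '[{"dx": 0,"dy": 0,"dz": -0.7,"ax": 0,"ay": 0,"az": 0,"fingers": 0},{"dx": 0,"dy": 0,"dz": -0.7,"ax": 0,"ay": 0,"az": 0,"fingers": 0},{"dx": 0.7,"dy": -0.2,"dz": 0,"ax": 0,"ay": 0,"az": 0,"fingers": 1},{"dx": 0.7,"dy": -0.2,"dz": 0,"ax": 0,"ay": 0,"az": 0,"fingers": 1},{"dx": 0.7,"dy": -0.2,"dz": 0,"ax": 0,"ay": 0,"az": 0,"fingers": 1}]'

```text
time_s: 35.22
eef_pos: [0.5503, 0.1333, 0.1735]
eef_rot: [180.0, 0.1, 180.0]
wrist_force: [-0.4, -0.2, 0.3]
opening: 0.354
grip_force: 0.0
```

Request:
jog_arm --deltas '[{"dx": 0,"dy": 0,"dz": 0,"ax": 0,"ay": 0,"az": 0,"fingers": 1},{"dx": 0,"dy": 0,"dz": 0,"ax": 0,"ay": 0,"az": 0,"fingers": 1},{"dx": 0,"dy": 0,"dz": 0,"ax": 0,"ay": 0,"az": 0,"fingers": 1},{"dx": 0,"dy": 0,"dz": 0,"ax": 0,"ay": 0,"az": 0,"fingers": 1},{"dx": 0,"dy": 0,"dz": 0,"ax": 0,"ay": 0,"az": 0,"fingers": 1}]'

```text
time_s: 35.63
eef_pos: [0.5513, 0.134, 0.1721]
eef_rot: [-180.0, 0.1, -180.0]
wrist_force: [0.2, -0.1, -0.0]
opening: 0.03
grip_force: 0.0
```

```bash
python3 - <<'E'
from h import *
s=read_state();print(s["eef_pos"],s["opening"])
t=grab_frame("top");a=grab_frame("scene");f=grab_frame("wrist")
cv2.imwrite("pics/w8.png",np.hstack([cv2.resize(a[135:235,220:340],(360,300)),cv2.resize(t[140:240,240:373],(399,300))])[:,:,::-1])
for i,y in enumerate([.0582,-.0418]):print(w("top",*rim(t,[301,335][i],175)[:2],.084).round(4))
E
```

```text
[0.5513443  0.13396296 0.17210119] 0.029699955100962815
[0.6383 0.0581]
[ 0.639  -0.0421]
```

View pics/w8.png

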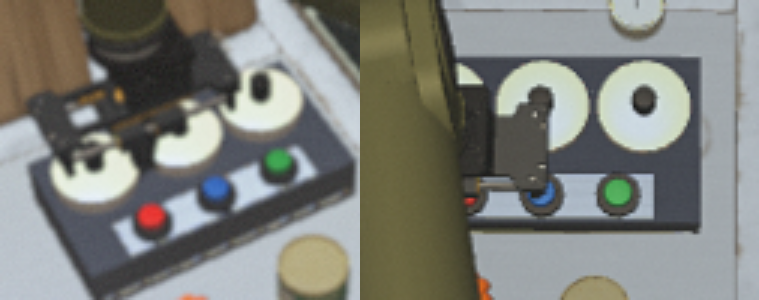

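All three lids look level and seated. In the left panel they are at (95,175), (185,135) and (260,105). The fingers are shut over the red key.

Request:
jog_arm --deltas '[{"dx": 0,"dy": 0,"dz": 0.5,"ax": 0,"ay": 0,"az": 0,"fingers": 1},{"dx": 0,"dy": 0,"dz": 0.5,"ax": 0,"ay": 0,"az": 0,"fingers": 1},{"dx": 0,"dy": 0,"dz": 0.5,"ax": 0,"ay": 0,"az": 0,"fingers": 1},{"dx": 0,"dy": 0,"dz": 0.4,"ax": 0,"ay": 0,"az": 0,"fingers": 1},{"dx": 0,"dy": 0,"dz": 0,"ax": 0,"ay": 0,"az": 0,"fingers": 1}]'

```text
time_s: 36.2
eef_pos: [0.5483, 0.1331, 0.0924]
eef_rot: [-179.9, -0.3, -180.0]
wrist_force: [-1.6, 0.0, 0.9]
opening: 0.005
grip_force: 0.5
```

Request:
jog_arm --deltas '[{"dx": 0,"dy": 0,"dz": 0.1,"ax": 0,"ay": 0,"az": 0,"fingers": 1},{"dx": 0,"dy": 0,"dz": 0.1,"ax": 0,"ay": 0,"az": 0,"fingers": 1},{"dx": 0,"dy": 0,"dz": 0,"ax": 0,"ay": 0,"az": 0,"fingers": 1},{"dx": 0,"dy": 0,"dz": 0,"ax": 0,"ay": 0,"az": 0,"fingers": 1},{"dx": 0,"dy": 0,"dz": 0,"ax": 0,"ay": 0,"az": 0,"fingers": 1}]'

```text
time_s: 36.62
eef_pos: [0.5509, 0.1338, 0.0888]
eef_rot: [180.0, 0.1, 180.0]
wrist_force: [-0.3, -1.0, 2.0]
opening: 0.002
grip_force: 1.4
```

Request:
jog_arm --deltas '[{"dx": 0,"dy": 0,"dz": 0.1,"ax": 0,"ay": 0,"az": 0,"fingers": 1},{"dx": 0,"dy": 0,"dz": 0,"ax": 0,"ay": 0,"az": 0,"fingers": 1},{"dx": 0,"dy": 0,"dz": 0,"ax": 0,"ay": 0,"az": 0,"fingers": 1},{"dx": 0,"dy": 0,"dz": 0,"ax": 0,"ay": 0,"az": 0,"fingers": 1},{"dx": 0,"dy": 0,"dz": 0,"ax": 0,"ay": 0,"az": 0,"fingers": 1}]'

```text
time_s: 37.03
eef_pos: [0.5513, 0.1339, 0.0863]
eef_rot: [179.9, 0.1, 180.0]
wrist_force: [-3.9, -1.5, 13.5]
opening: 0.002
grip_force: 7.1
```

Request:
jog_arm --deltas '[{"dx": 0,"dy": 0,"dz": 0.1,"ax": 0,"ay": 0,"az": 0,"fingers": 1},{"dx": 0,"dy": 0,"dz": 0,"ax": 0,"ay": 0,"az": 0,"fingers": 1},{"dx": 0,"dy": 0,"dz": 0,"ax": 0,"ay": 0,"az": 0,"fingers": 1},{"dx": 0,"dy": 0,"dz": 0,"ax": 0,"ay": 0,"az": 0,"fingers": 1},{"dx": 0,"dy": 0,"dz": 0,"ax": 0,"ay": 0,"az": 0,"fingers": 1}]'

```text
time_s: 37.45
eef_pos: [0.5515, 0.1339, 0.0858]
eef_rot: [179.8, 0.1, 180.0]
wrist_force: [-12.8, -3.7, 36.1]
opening: 0.006
grip_force: 17.7
```

Request:
jog_arm --deltas '[{"dx": 0,"dy": 0,"dz": -0.3,"ax": 0,"ay": 0,"az": 0,"fingers": 1},{"dx": 0,"dy": 0,"dz": -0.6,"ax": 0,"ay": 0,"az": 0,"fingers": 1},{"dx": 0,"dy": 0,"dz": 0,"ax": 0,"ay": 0,"az": 0,"fingers": 1},{"dx": 0,"dy": -0.6,"dz": 0,"ax": 0,"ay": 0,"az": 0,"fingers": 1},{"dx": 0,"dy": -0.6,"dz": 0,"ax": 0,"ay": 0,"az": 0,"fingers": 1}]'

```text
time_s: 37.87
eef_pos: [0.5505, 0.0873, 0.1159]
eef_rot: [179.9, 0.1, -179.8]
wrist_force: [0.2, -0.4, -0.3]
opening: 0.002
grip_force: 0.0
```

Request:
jog_arm --deltas '[{"dx": 0,"dy": -0.6,"dz": 0,"ax": 0,"ay": 0,"az": 0,"fingers": 1},{"dx": 0,"dy": -0.1,"dz": 0,"ax": 0,"ay": 0,"az": 0,"fingers": 1},{"dx": 0,"dy": 0,"dz": 0,"ax": 0,"ay": 0,"az": 0,"fingers": 1},{"dx": 0,"dy": 0,"dz": 0,"ax": 0,"ay": 0,"az": 0,"fingers": 1},{"dx": 0,"dy": 0,"dz": 0,"ax": 0,"ay": 0,"az": 0,"fingers": 1}]'

```text
time_s: 38.28
eef_pos: [0.5503, 0.0594, 0.1155]
eef_rot: [180.0, -0.0, -179.9]
wrist_force: [-0.0, 0.4, 0.7]
opening: 0.008
grip_force: 0.0
```

Request:
jog_arm --deltas '[{"dx": 0,"dy": -0.04,"dz": 0.4,"ax": 0,"ay": 0,"az": 0,"fingers": 1},{"dx": 0,"dy": 0,"dz": 0.2,"ax": 0,"ay": 0,"az": 0,"fingers": 1},{"dx": 0,"dy": 0,"dz": 0.1,"ax": 0,"ay": 0,"az": 0,"fingers": 1},{"dx": 0,"dy": 0,"dz": 0.1,"ax": 0,"ay": 0,"az": 0,"fingers": 1},{"dx": 0,"dy": 0,"dz": 0,"ax": 0,"ay": 0,"az": 0,"fingers": 1}]'

```text
time_s: 38.7
eef_pos: [0.55, 0.0576, 0.0862]
eef_rot: [179.9, -0.1, -179.9]
wrist_force: [-7.1, 1.1, 16.0]
opening: 0.008
grip_force: 8.3
```

Request:
jog_arm --deltas '[{"dx": 0,"dy": 0,"dz": 0.03,"ax": 0,"ay": 0,"az": 0,"fingers": 1},{"dx": 0,"dy": 0,"dz": 0,"ax": 0,"ay": 0,"az": 0,"fingers": 1},{"dx": 0,"dy": 0,"dz": 0,"ax": 0,"ay": 0,"az": 0,"fingers": 1},{"dx": 0,"dy": 0,"dz": 0,"ax": 0,"ay": 0,"az": 0,"fingers": 1},{"dx": 0,"dy": 0,"dz": 0,"ax": 0,"ay": 0,"az": 0,"fingers": 1}]'

```text
time_s: 39.12
eef_pos: [0.55, 0.0575, 0.086]
eef_rot: [179.9, -0.1, -179.9]
wrist_force: [-10.4, -0.8, 23.5]
opening: 0.008
grip_force: 11.8
```

Request:
jog_arm --deltas '[{"dx": 0,"dy": 0,"dz": -0.3,"ax": 0,"ay": 0,"az": 0,"fingers": 1},{"dx": 0,"dy": 0,"dz": -0.5,"ax": 0,"ay": 0,"az": 0,"fingers": 1},{"dx": 0,"dy": 0,"dz": 0,"ax": 0,"ay": 0,"az": 0,"fingers": 1},{"dx": 0,"dy": -0.6,"dz": 0,"ax": 0,"ay": 0,"az": 0,"fingers": 1},{"dx": -0.05,"dy": -0.6,"dz": 0,"ax": 0,"ay": 0,"az": 0,"fingers": 1}]'

```text
time_s: 39.53
eef_pos: [0.5522, 0.01, 0.1144]
eef_rot: [180.0, 0.0, -179.7]
wrist_force: [-0.7, -0.6, -0.3]
opening: 0.009
grip_force: 0.0
```

Request:
jog_arm --deltas '[{"dx": 0,"dy": -0.6,"dz": 0,"ax": 0,"ay": 0,"az": 0,"fingers": 1},{"dx": 0,"dy": -0.07,"dz": 0,"ax": 0,"ay": 0,"az": 0,"fingers": 1},{"dx": 0,"dy": 0,"dz": 0,"ax": 0,"ay": 0,"az": 0,"fingers": 1},{"dx": 0,"dy": 0,"dz": 0,"ax": 0,"ay": 0,"az": 0,"fingers": 1},{"dx": 0,"dy": 0,"dz": 0,"ax": 0,"ay": 0,"az": 0,"fingers": 1}]'

```text
time_s: 39.95
eef_pos: [0.5522, -0.0169, 0.1142]
eef_rot: [180.0, -0.0, -179.9]
wrist_force: [-0.1, 0.2, -0.2]
opening: 0.006
grip_force: 0.0
```

Request:
jog_arm --deltas '[{"dx": 0,"dy": 0,"dz": 0.4,"ax": 0,"ay": 0,"az": 0,"fingers": 1},{"dx": 0,"dy": 0,"dz": 0.2,"ax": 0,"ay": 0,"az": 0,"fingers": 1},{"dx": 0,"dy": 0,"dz": 0.1,"ax": 0,"ay": 0,"az": 0,"fingers": 1},{"dx": 0,"dy": 0,"dz": 0.1,"ax": 0,"ay": 0,"az": 0,"fingers": 1},{"dx": 0,"dy": 0,"dz": 0,"ax": 0,"ay": 0,"az": 0,"fingers": 1}]'

```text
time_s: 40.37
eef_pos: [0.5523, -0.0169, 0.0861]
eef_rot: [179.8, -0.1, -179.9]
wrist_force: [-9.9, 2.0, 23.5]
opening: 0.004
grip_force: 11.8
```

Request:
jog_arm --deltas '[{"dx": 0,"dy": 0,"dz": 0.02,"ax": 0,"ay": 0,"az": 0,"fingers": 1},{"dx": 0,"dy": 0,"dz": 0,"ax": 0,"ay": 0,"az": 0,"fingers": 1},{"dx": 0,"dy": 0,"dz": 0,"ax": 0,"ay": 0,"az": 0,"fingers": 1},{"dx": 0,"dy": 0,"dz": 0,"ax": 0,"ay": 0,"az": 0,"fingers": 1},{"dx": 0,"dy": 0,"dz": 0,"ax": 0,"ay": 0,"az": 0,"fingers": 1}]'

```text
time_s: 40.78
eef_pos: [0.5523, -0.017, 0.0859]
eef_rot: [179.8, -0.0, -179.9]
wrist_force: [-11.1, 1.3, 28.6]
opening: 0.006
grip_force: 14.2
```

Request:
jog_arm --deltas '[{"dx": 0,"dy": 0,"dz": -0.3,"ax": 0,"ay": 0,"az": 0,"fingers": 1},{"dx": 0,"dy": 0,"dz": -0.7,"ax": 0,"ay": 0,"az": 0,"fingers": 1},{"dx": 0,"dy": 0,"dz": -0.7,"ax": 0,"ay": 0,"az": 0,"fingers": 1},{"dx": 0,"dy": 0,"dz": -0.7,"ax": 0,"ay": 0,"az": 0,"fingers": 1},{"dx": 0.5,"dy": 0,"dz": -0.7,"ax": 0,"ay": 0,"az": 0,"fingers": 1}]'

```text
time_s: 41.2
eef_pos: [0.534, -0.0178, 0.2069]
eef_rot: [-179.9, 0.1, -179.9]
wrist_force: [-0.4, 0.2, 1.0]
opening: 0.001
grip_force: 0.0
```

Request:
jog_arm --deltas '[{"dx": 0.7,"dy": -0.6,"dz": 0,"ax": 0,"ay": 0,"az": 0,"fingers": 1},{"dx": 0.7,"dy": -0.6,"dz": 0,"ax": 0,"ay": 0,"az": 0,"fingers": 1},{"dx": 0.5,"dy": -0.6,"dz": 0,"ax": 0,"ay": 0,"az": 0,"fingers": 1},{"dx": 0,"dy": -0.6,"dz": 0,"ax": 0,"ay": 0,"az": 0,"fingers": 1},{"dx": 0,"dy": 0,"dz": 0,"ax": 0,"ay": 0,"az": 0,"fingers": 1}]'

```text
time_s: 41.62
eef_pos: [0.4549, -0.1194, 0.2063]
eef_rot: [-180.0, 0.1, 179.7]
wrist_force: [0.3, -0.5, 0.9]
opening: 0.012
grip_force: 0.0
```

```bash
python3 - <<'E'
from h import *
t=grab_frame("top");a=grab_frame("scene")
cv2.imwrite("pics/w9.png",np.hstack([cv2.resize(a[135:235,220:340],(360,300)),cv2.resize(t[140:240,240:373],(399,300))])[:,:,::-1])
for u in [267,301,335]:print(w("top",*rim(t,u,175)[:2],.084).round(4))
E
```

```text
[0.6368 0.158 ]
[0.638  0.0584]
[ 0.639  -0.0421]
```

View pics/w9.png

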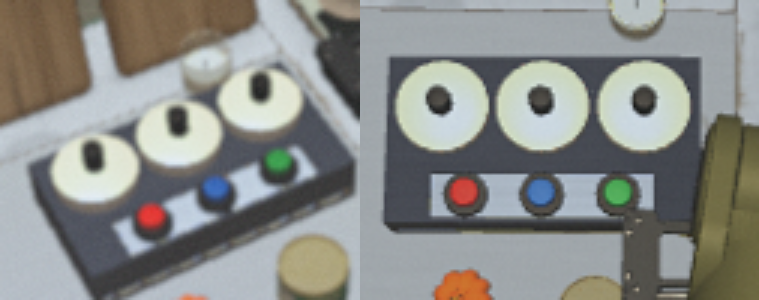

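All three lids are seated, within about 1 mm of the measured pot centres. The keys are up and the arm is clear, so I'm handing in.

```bash
python3 -c "
from plant import *
print(sign_off())"
```

```text
the job is handed in; nothing more can be done
None
```

The job is handed in: both garlic bulbs and the lime are each in their own pot with a lid seated flat, and I pressed red, blue, then green. The last pictures show the lids level, and the arm is touching nothing; no verdict came back.

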